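# Nest the sorting tubs and weigh the set on the spring hook

## Task

Nest the loose tubs that are there inside the brown weighing pail, one inside another in size order with the largest outermost, each standing fully down on the floor of the one below. Then hang the pail by its hanger on the red sprung hook, let go, and let it hang free until it has been quite still for a second or two, so that it can be read; finally lift it off and stand it back, upright with the tubs in it, wholly on its round black mat, leaving the hook empty. Do not push the other things on the worktop about or tip the pail over.

Things in the scene. Friction and masses are not known exactly. Their poses are not given: they have to be found in the camera images.
- pail: brown round open pail: outer diameter 124 mm at base, 138 mm at rim, 80 mm high, wall and floor 4 mm, about 0.22 kg. Origin: centre of underside; z up. A flat hanger, 12 mm thick (x), mid-plane 75 mm from the pail's axis, rises on its own +x side: two steel straps carrying a white grip plate, with an open window under the plate for the hook. Starts on the mat
- pail_bar (a point): middle of the lower edge of the white grip plate, 135 mm above the pail's underside; this edge rests on the hook. Axes as the pail's (x outward, across the plate). The plate is 48 mm wide (y), 12 mm thick (x) and reaches 60 mm up from here: pinch it across its thickness, in its upper part. The window below is 32 mm wide (y) and 55 mm high, down to the pail's rim
- tub_large: large lime green open tub: outer diameter 100 mm at base, 112 mm at rim, 80 mm high, wall and floor 4 mm, about 0.11 kg, weighted floor. Origin: centre of underside; z up. An upright ear to pinch from above stands on the rim at its own -x side: 10 mm thick (x), 24 mm wide (y), from 80 to 115 mm up, mid-plane 57 mm from the tub's axis. May be absent
- tub_medium: medium white open tub: outer diameter 80 mm at base, 90 mm at rim, 80 mm high, wall and floor 4 mm, about 0.085 kg, weighted floor. Origin: centre of underside; z up. An upright ear to pinch from above stands on the rim at its own -x side: 10 mm thick (x), 24 mm wide (y), from 80 to 115 mm up, mid-plane 46 mm from the tub's axis. May be absent
- tub_small: small sky blue open tub: outer diameter 60 mm at base, 68 mm at rim, 80 mm high, wall and floor 4 mm, about 0.065 kg, weighted floor. Origin: centre of underside; z up. An upright ear to pinch from above stands on the rim at its own -x side: 10 mm thick (x), 24 mm wide (y), from 80 to 115 mm up, mid-plane 35 mm from the tub's axis. May be absent
- tub_tiny: tiny orange open tub: outer diameter 42 mm at base, 50 mm at rim, 80 mm high, wall and floor 4 mm, about 0.05 kg, weighted floor. Origin: centre of underside; z up. An upright ear to pinch from above stands on the rim at its own -x side: 10 mm thick (x), 24 mm wide (y), from 80 to 115 mm up, mid-plane 26 mm from the tub's axis. May be absent
- mat: flat round black rubber mat, diameter 190 mm, 4 mm thick, fixed; origin: centre of its underside
- hook_seat (a point): middle of the red hook's seat, top face; 250 mm above the worktop when empty, lower under load. Axes as balance, z up. The hook sticks out towards -x from a back plate, its end turned up. The seat is 20 mm deep along x (from -10 to +10 mm), prong and tip 14 mm wide, prong 8 mm thick; the tip is 8 mm thick (x from -18 to -10 mm) and rises 12 mm above the seat
- balance: fixed stand of the sprung hook; origin on the worktop under the seat, x away from the hook's tip. Column 44 mm wide, 324 mm tall, from x=110 mm; foot 12 mm high, from x=0. The hook's steel back plate (60 mm wide, face at x=10 mm, from 5 to 140 mm below seat level, moving with the hook) is what the hung pail's straps lean on: it then tilts up to about 5 degrees
- hook (a joint): dip of the sprung hook, m: 0 empty, grows as it goes straight down, at most 0.085. Spring about 95 N/m, lightly damped: it bobs and settles in about 2 s. The pail with its tubs makes it dip 30 to 70 mm
Things that resemble listed ones, but are neither listed nor needed, are in the scene too. What is shaped like the tub_medium but pink or purple is not meant. Leave any purple look-alike of the tub_small alone.

How it is judged:
On the way, in this order (a step that is already met when the one before it is completed fails the run):
1. all the tubs that are there are nested in the pail in size order, down on each other's floors, and let go (z of tub_large in the frame of pail between 0 and 0.026 m and horizontal distance between each of tub_large, tub_medium, tub_small, tub_tiny and pail below 0.04 m and angle between the z axis of each of tub_large, tub_medium, tub_small, tub_tiny and the z axis of pail, either way round below 0.2 rad and z of tub_medium in the frame of pail between 0 and 0.026 m and z of tub_small in the frame of pail between 0 and 0.026 m and z of tub_tiny in the frame of pail between 0 and 0.026 m and z of tub_medium in the frame of tub_large between 0.001 and 0.022 m and z of tub_small in the frame of tub_large between 0.001 and 0.022 m and z of tub_tiny in the frame of tub_large between 0.001 and 0.022 m and z of tub_small in the frame of tub_medium between 0.001 and 0.022 m and z of tub_tiny in the frame of tub_medium between 0.001 and 0.022 m and z of tub_tiny in the frame of tub_small between 0.001 and 0.022 m and contact force between the fingers and tub_large below 0.1 N and contact force between the fingers and tub_medium below 0.1 N and contact force between the fingers and tub_small below 0.1 N and contact force between the fingers and tub_tiny below 0.1 N and contact force between the fingers and pail below 0.1 N and linear speed of pail below 0.02 m/s), for 0.3 s.
2. the pail with its tubs hangs freely on the hook, let go and settled, for one second (all of step 1 and distance between pail_bar and hook_seat below 0.02 m and value of joint hook above 0.02 m and height (world z) of pail above 0.02 m and velocity of joint hook between -0.01 and 0.01 m/s), for 1 s.
At the end, for the whole second after the job is handed in: The pail stands upright and at rest wholly on the mat (within 36 mm of its centre, tilt under 0.08 rad), the tubs nested in it in size order, each at most 26 mm above the pail's underside and at most 22 mm above that of any larger tub, nothing held, the hook empty (dip under 5 mm) (all of step 1 and horizontal distance between pail and mat below 0.036 m and height (world z) of pail below 0.008 m and angle between pail's own z axis and vertical below 0.08 rad and value of joint hook below 0.005 m); the robot touches nothing.
It fails at once if another thing on the worktop is pushed more than 40 mm (distance of any of spray_blue, spray_pink, jar, tablet_box, sponge, brush, cleaner_can from where it was at the start of the episode above 0.04 m).
It fails at once if the pail is tipped more than about 45 degrees (angle between pail's own z axis and vertical above 0.8 rad).
Of tub_large, tub_medium, tub_small, tub_tiny only 3 to 4 are there at a start; the rules pass over those that are not, and their reading is None.
At some moment in a run one of tub_large, tub_medium, tub_small may be knocked a few centimetres aside while the robot is not near it.
It also fails if it takes over 210 s, if anything falls off the work surface, if the arm or the gripper's body presses on something with over 40 N, if the wrist force passes 120 N, or if a joint passes its speed limit or range.

## Robot

A 7-joint arm with a two-finger parallel gripper is mounted at the origin on the work surface. World frame = base frame: x ahead of the robot, y to its left, z up, the work surface at z = 0. Lengths are in m, angles in rad, forces in N, time in s.
With the tool pointing down it reaches from about 0.425 to 0.825 m from the base axis. Payload 3.6 kg.
Tool frame: the origin (TCP) lies midway between the tips of the shut fingers; the grasp point (between the pads) lies 19 mm behind it; y points along the fingers, z is the direction in which the jaws open and shut, and the axes are right-handed (so a half turn about y gives the same grasp; the last joint's range is limited). The gripper opens to 85 mm and grips with 20 to 120 N. Pads are 22 mm wide; open, the fingers measure 114 mm over their backs; the gripper's body (76 mm by 85 mm) begins 54 mm behind the grasp point. The pads swing forward as they close: fully open they stand 13 mm farther back than shut.
Start: joints at [1.117, 0.615, -0.013, 1.423, 0.008, 1.103, -0.04], TCP at [0.27, -0.591, 0.231] pointing down, gripper open.
Joint ranges: [-3.12, 3.12], [-0.3, 2.06], [-1.34, 1.32], [0.26, 2.42], [-1.36, 4.5], [0.01, 1.98], [-2.84, 2.84]. Speed limits (rad/s): [2.79, 2.79, 3.14, 3.14, 3.14, 3.14, 3.14].

## Interface

Orientations are given as a rotation vector (axis times angle).
In Python, from bench import bot, read_camera gives the robot as it stands.
- The arm moves only by the shell command python3 -m jog 'ROWS' [OPENING] [FORCE]. ROWS is JSON, a list of rows, each a list of 4 numbers: the shift along the world's x, y, z in m, then the turn about the world's z in degrees. In form: [[dx, dy, dz, yaw], ...]. A call has 1 to 8 rows; each row is the pose to reach, as a shift and turn from the pose measured when the call began; what a row does not reach only later rows make up. A row lasts 1/10 s, in which the tool goes at most 50 mm and 8.59 degrees, less where a joint would pass 70% of its speed; a pose out of reach is approached as far as the arm can. A call with a gripper value outside its range is refused whole. OPENING is the opening, from 0 (shut) to 1 (fully open), set as the call begins (- or left out, the last holds). The fingers move at their own pace and stop on an object; FORCE is the grip in N (left out, the last holds). Time passes only in rows, so rows that repeat a pose let the fingers close. It gives the time, the measured TCP pose, the force and the opening at its end, in the units of the state.
- bot.read_state(): the state, without advancing time (a new reading comes with each control period).
- read_camera(name): name is "scene" or "top" or "wrist"; returns a dict with "img" (480x640x3 uint8, red, green, blue), "mtx" (3x3 intrinsics, pixels), "origin" and "rotation" of the camera in the world. Camera axes: x right, y down, z forward; pixel columns grow to the right and rows downward; lengths in m; the calibration is good to about 2 mm. A picture is of the moment at which its call begins. There is no depth.
- bot.hand_in(): hands the job in, once; it reports no verdict.
The state is a dict: "time": time; "qpos": joint angles; "qd": joint speeds; "effort": joint torques, N m; "eef_pos": TCP position; "orientation": TCP orientation; "wrist_force": force on the tool from outside, world axes, zero at the start; "wrist_torque": the same for the moment, N m; "opening": opening from 0.0 (shut) to 1.0 (fully open).
Only numpy, scipy, OpenCV 4.12 (cv2) and the standard library are available. Lean on these libraries where they do the work, as an engineer would, in place of code of your own. Each camera call takes 0.05 s, during which the arm holds its last target.

## Working session

There is one attempt and no reset: what is moved stays moved. The work goes in short steps, Python scripts to look and compute and a shell command to move; the robot and the scene stay as the last step left them, time stands still between calls to the robot, and variables do not carry over. Pictures are saved under pics/ and viewed, and the job is handed in when it is done.

```bash
ls; mkdir -p pics; python3 - <<'E'
from bench import bot, read_camera
import cv2
print(bot.read_state())
for n in ["scene","top","wrist"]:
    c=read_camera(n); cv2.imwrite(f"pics/a_{n}.png",c["img"][:,:,::-1]); print(n,c["mtx"].tolist(),c["origin"],c["rotation"])
E
```

```text
pics
{'time': 0.0, 'qpos': array([ 1.11649379,  0.6159499 , -0.01265736,  1.42490199,  0.00809742,
        1.10337828, -0.04040204]), 'qd': array([-0.00146801,  0.00106254,  0.00203373, -0.00291641,  0.00176072,
       -0.0009883 ,  0.00087933]), 'effort': array([-7.35851536e-04, -4.69214344e+01,  2.59182695e-01, -1.71034527e+01,
        9.89467168e-03,  9.74400959e-03,  8.57790553e-06]), 'eef_pos': array([ 0.26938106, -0.59071638,  0.23011707]), 'orientation': array([-0.43191304,  1.9878082 , -1.98267569]), 'wrist_force': array([0.81231838, 0.70911966, 0.59188568]), 'wrist_torque': array([-0.00632778,  0.04663634, -0.02201804]), 'opening': 0.9968169403007556}
scene [[597.7070857145125, 0.0, 315.6212200568599], [0.0, 597.7070857145125, 236.90711537873972], [0.0, 0.0, 1.0]] [ 1.18453333 -0.35619935  1.28838102] [-2.19913427 -1.39046069  0.44290617]
top [[624.4312836979688, 0.0, 322.1252334285628], [0.0, 624.4312836979688, 234.774560457074], [0.0, 0.0, 1.0]] [ 0.26938557 -0.02473838  1.49642555] [-2.12989715  2.17486889 -0.17619944]
wrist [[341.7854823738989, 0.0, 317.45443854838817], [0.0, 341.7854823738989, 243.6448363880028], [0.0, 0.0, 1.0]] [ 0.33128406 -0.56345494  0.37151814] [ 2.44536372 -1.57192523 -0.21813819]
```

View pics/a_scene.png

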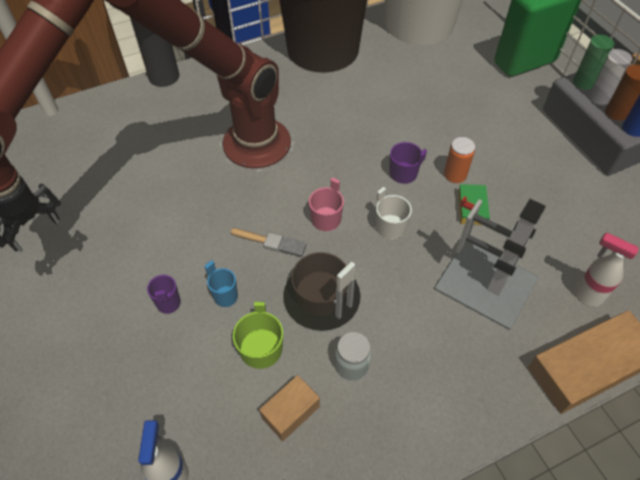

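View pics/a_top.png

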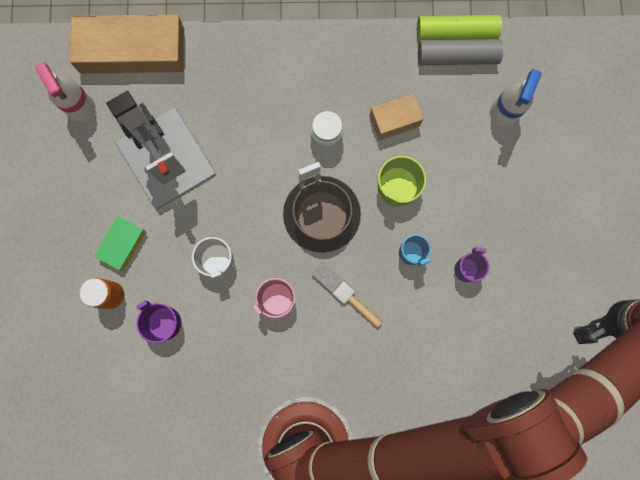

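View pics/a_wrist.png

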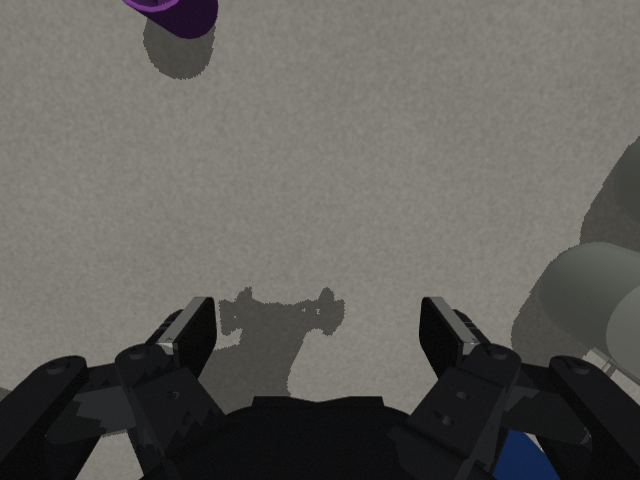

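```bash
cat > h.py <<'E'
from bench import bot, read_camera
import cv2, numpy as np
class Cam:
    def __init__(s,name):
        c=read_camera(name); s.img=np.ascontiguousarray(c["img"][:,:,::-1]); s.K=np.array(c["mtx"]); s.o=np.array(c["origin"]); r=np.array(c["rotation"])
        s.R=r if r.shape==(3,3) else cv2.Rodrigues(r)[0]
    def plane(s,px,z):
        p=np.atleast_2d(np.array(px,float)); d=np.c_[p,np.ones(len(p))]@np.linalg.inv(s.K).T@s.R.T
        return s.o+d*((z-s.o[2])/d[:,2:3])
    def proj(s,P):
        q=(np.atleast_2d(P)-s.o)@s.R@s.K.T
        return q[:,:2]/q[:,2:3]
    def crop(s,u0,v0,u1,v1,k,fn):
        cv2.imwrite(fn,cv2.resize(s.img[v0:v1,u0:u1],None,fx=k,fy=k,interpolation=cv2.INTER_CUBIC))
def tri(c1,p1,c2,p2):
    A=[];b=[]
    for c,p in((c1,p1),(c2,p2)):
        d=c.R@np.linalg.inv(c.K)@np.array([*p,1.]); d/=np.linalg.norm(d); M=np.eye(3)-np.outer(d,d); A.append(M); b.append(M@c.o)
    return np.linalg.lstsq(np.vstack(A),np.hstack(b),rcond=None)[0]
E
python3 - <<'E'
from h import *
t=Cam("top"); s=Cam("scene")
print(t.plane([[320,240],[322,215],[402,180],[165,168],[212,257]],0))
t.crop(270,140,450,275,4,"pics/b_top1.png")
t.crop(90,80,250,200,5,"pics/b_top2.png")
t.crop(120,210,320,350,4,"pics/b_top3.png")
s.crop(130,230,400,400,2.9,"pics/b_sc1.png")
s.crop(300,130,560,330,3,"pics/b_sc2.png")
E
```

```text
[[ 0.47815811 -0.04625264  0.        ]
 [ 0.5394958  -0.05244061  0.        ]
 [ 0.62311396 -0.25111568  0.        ]
 [ 0.66399102  0.33002559  0.        ]
 [ 0.44207654  0.21422261  0.        ]]
```

View pics/b_top1.png

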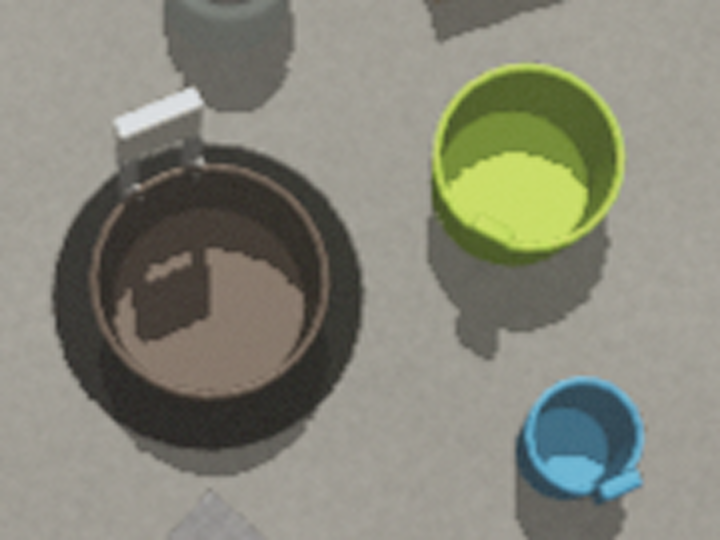

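View pics/b_top2.png

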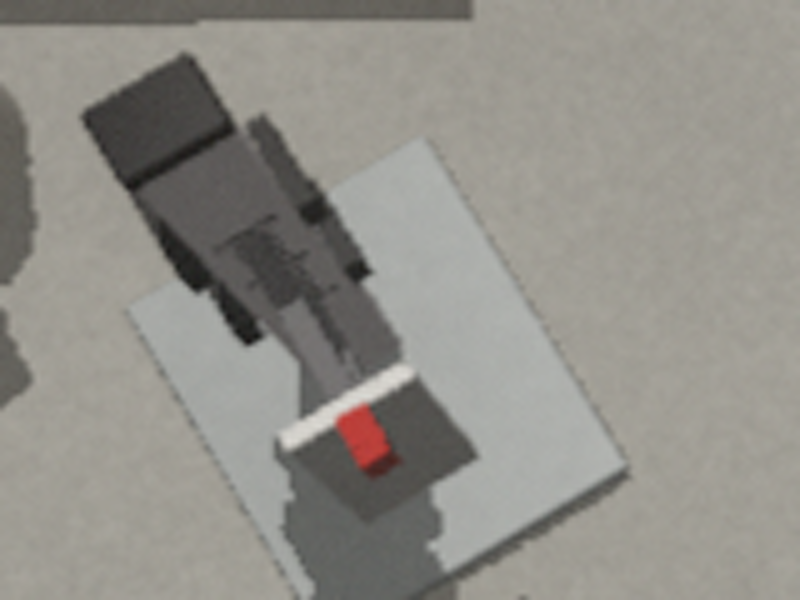

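View pics/b_top3.png

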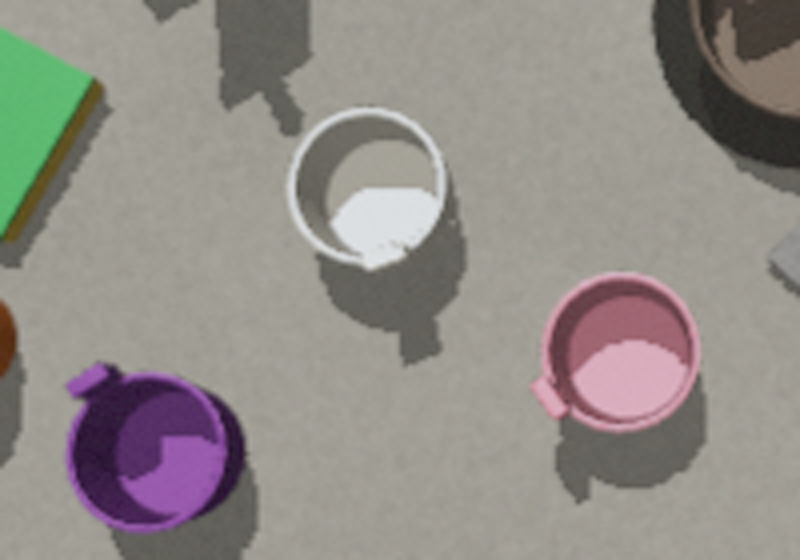

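View pics/b_sc1.png

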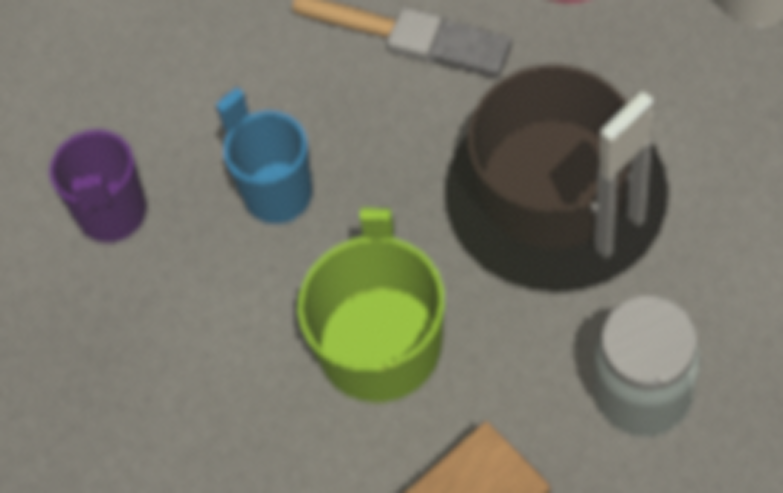

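View pics/b_sc2.png

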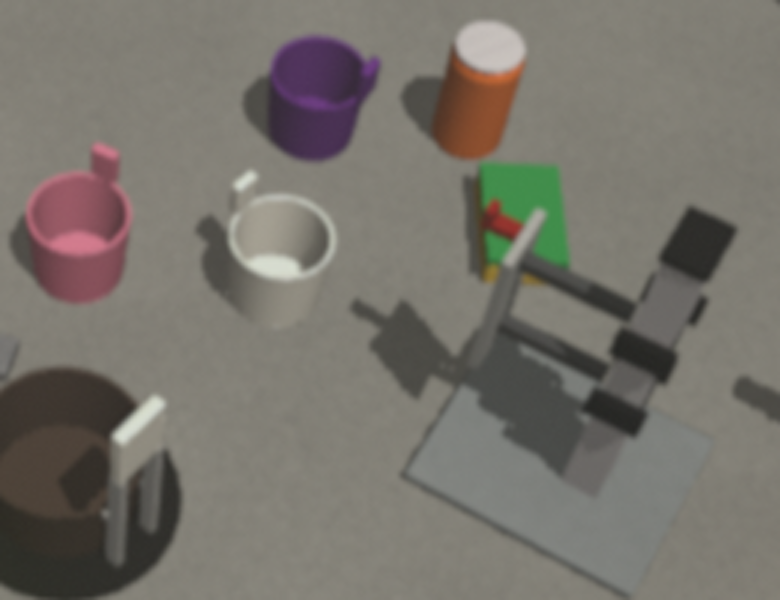

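```bash
python3 - <<'E'
from h import *
t=Cam("top"); s=Cam("scene")
T1=lambda u,v:(u/4+270,v/4+140)
T3=lambda u,v:(u/4+120,v/4+210)
S1=lambda u,v:(u/2.9+130,v/2.9+230)
S2=lambda u,v:(u/3+300,v/3+130)
pr=lambda n,p:print(n,np.round(p,4).tolist())
rim={'large':t.plane(T1(529,157),.08)[0],'small':t.plane(T1(584,437),.08)[0],'med':t.plane(T3(366.5,187),.08)[0],'pail':t.plane(T1(210,280),.084)[0]}
rs={'large':s.plane(S1(372,303),.08)[0],'small':s.plane(S1(267,146),.08)[0],'med':s.plane(S2(282,238),.08)[0]}
ear={'large':s.plane(S1(377,213),.115)[0],'small':s.plane(S1(231,99),.115)[0],'med':s.plane(S2(245,180),.115)[0]}
eart={'small':t.plane(T1(621,483),.115)[0],'med':t.plane(T3(385,258),.115)[0],'large':t.plane(T1(492,230),.115)[0]}
for k in rim: pr(k+' rim top',rim[k])
for k in rs: pr(k+' rim scene',rs[k])
for k in ear: pr(k+' ear scene',ear[k]); pr(k+' ear top',eart[k]); d=ear[k]-rim[k]; print(np.hypot(*d[:2]),np.degrees(np.arctan2(d[1],d[0])))
pr('mat',t.plane(T1(208,296),.004)[0])
pr('plate top tri',tri(t,T1(157,114),s,S1(628,124)))
pr('plate top',t.plane(T1(157,114),.199)[0]);pr('plate top s',s.plane(S1(628,124),.199)[0])
pr('plate ends', t.plane([T1(115,130),T1(202,96)],.199))
T2=lambda u,v:(u/5+90,v/5+80)
pr('backplate ends',t.plane([T2(282,445),T2(412,370)],.245)); pr('hook tip inner/outer', t.plane([T2(347,412),T2(375,470)],.25))
pr('foot corners',t.plane([T2(427,140),T2(628,466),T2(127,312)],.012))
# seat tip tri: tip top in scene
pr('tip tri', tri(t,T2(380,468),s,S2(492,210)))
E
```

```text
large rim top [0.606, -0.2397, 0.08]
small rim top [0.4412, -0.2645, 0.08]
med rim top [0.4334, 0.2023, 0.08]
pail rim top [0.536, -0.0523, 0.084]
large rim scene [0.6094, -0.2368, 0.08]
small rim scene [0.4445, -0.2612, 0.08]
med rim scene [0.4364, 0.2041, 0.08]
large ear scene [0.5581, -0.2085, 0.115]
large ear top [0.5558, -0.2117, 0.115]
0.05715184414038802 146.9639122315424
small ear scene [0.4127, -0.275, 0.115]
small ear top [0.4108, -0.2781, 0.115]
0.03041541878954473 -159.9332001528818
med ear scene [0.3915, 0.19, 0.115]
med ear top [0.3897, 0.1863, 0.115]
0.043710175521137234 -163.67546224750535
mat [0.5412, -0.0524, 0.004]
plate top tri [0.608, -0.0228, 0.1882]
plate top [0.6049, -0.0238, 0.199]
plate top s [0.614, -0.0252, 0.199]
plate ends [[0.5965, -0.0012, 0.199], [0.6143, -0.048, 0.199]]
backplate ends [[0.598, 0.3099, 0.245], [0.6287, 0.2572, 0.245]]
hook tip inner/outer [[0.61, 0.2823, 0.25], [0.5855, 0.2706, 0.25]]
foot corners [[0.8126, 0.3039, 0.012], [0.6456, 0.2044, 0.012], [0.7273, 0.4489, 0.012]]
tip tri [0.5869, 0.2708, 0.2535]
```

```bash
python3 - <<'E'
from h import *
s=bot.read_state(); R=cv2.Rodrigues(s['orientation'])[0]; print(R.round(3)); print(np.degrees(np.arctan2(R[1,2],R[0,2])))
E
```

```text
[[-0.91  -0.     0.415]
 [-0.415  0.001 -0.91 ]
 [ 0.    -1.    -0.001]]
-65.48901228131048
```

```bash
python3 -m jog '[[0.03,0.04,0,3],[0.06,0.08,0,8],[0.09,0.12,0,13],[0.12,0.16,0,18],[0.15,0.2,0,23],[0.18,0.24,0,28],[0.21,0.28,0,33],[0.24,0.32,0,33]]' 1; python3 -m jog '[[0.025,0.03,0,0],[0.048,0.061,0,0],[0.048,0.061,0,0],[0.048,0.061,0,0]]' 0.8
python3 - <<'E'
from h import *
for n in("top","scene","wrist"): cv2.imwrite(f"pics/c_{n}.png",Cam(n).img)
E
```

```text
time: 1.15
eef_pos: [0.5105, -0.2699, 0.2313]
orientation: [-0.886, 1.613, -1.613]
wrist_force: [0.6, 0.2, -0.4]
opening: 1.002
time: 1.55
eef_pos: [0.559, -0.2077, 0.2312]
orientation: [-0.888, 1.611, -1.611]
wrist_force: [0.5, -1.0, 0.1]
opening: 0.799
```

View pics/c_wrist.png

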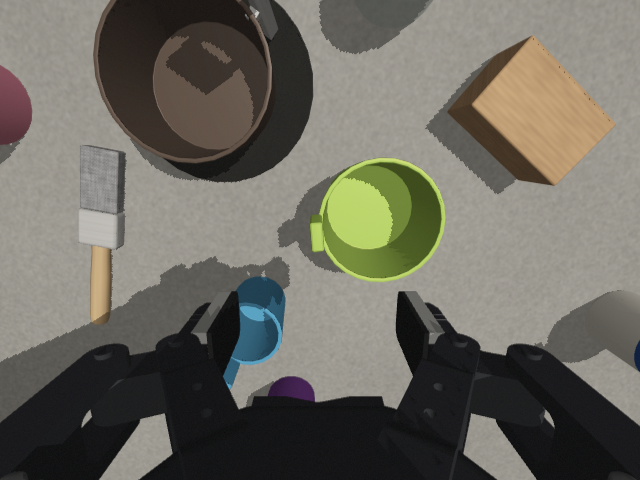

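View pics/c_scene.png

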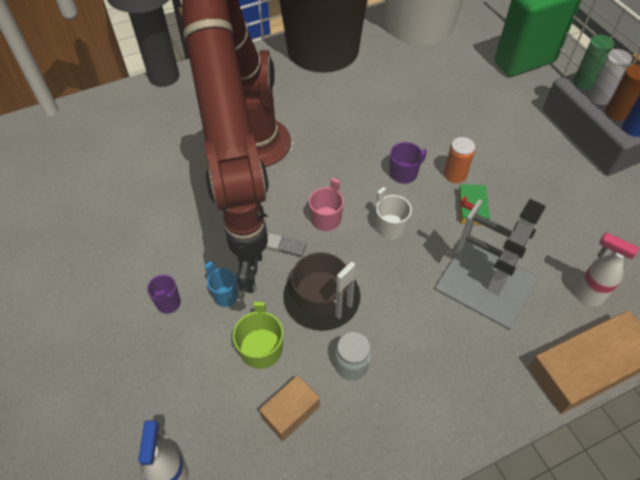

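```bash
python3 - <<'E'
from h import *
w=Cam("wrist")
e=w.plane([314,233],.115)[0]; c=w.plane([384,219.5],.08)[0]; print(e,c,c-e,np.degrees(np.arctan2(*(e-c)[1::-1])),np.hypot(*(e-c)[:2]))
R=cv2.Rodrigues(bot.read_state()['orientation'])[0];print(np.degrees(np.arctan2(R[1,2],R[0,2])))
E
```

```text
[ 0.55772183 -0.20585973  0.115     ] [ 0.61066647 -0.23556268  0.08      ] [ 0.05294465 -0.02970295 -0.035     ] 150.7067462173874 0.060707503541722524
-32.61483799710297
```

```bash
python3 -m jog '[[-0.001,0,-0.04,1],[-0.001,0,-0.08,2],[-0.001,0,-0.12,2],[-0.001,0,-0.147,2],[-0.001,0,-0.147,2],[-0.001,0,-0.147,2]]' 0.8; python3 -m jog '[[0,0,0,0],[0,0,0,0],[0,0,0,0],[0,0,0,0],[0,0,0,0],[0,0,0,0],[0,0,0,0]]' 0 50
python3 - <<'E'
from h import *
for n in("wrist",): cv2.imwrite(f"pics/d_{n}.png",Cam(n).img)
E
```

```text
time: 2.35
eef_pos: [0.5565, -0.2119, 0.0848]
orientation: [-0.907, 1.591, -1.593]
wrist_force: [0.8, 0.1, 1.5]
opening: 0.802
time: 3.05
eef_pos: [0.5571, -0.212, 0.0856]
orientation: [-0.906, 1.59, -1.594]
wrist_force: [-0.9, 0.1, 5.6]
opening: 0.111
```

View pics/d_wrist.png

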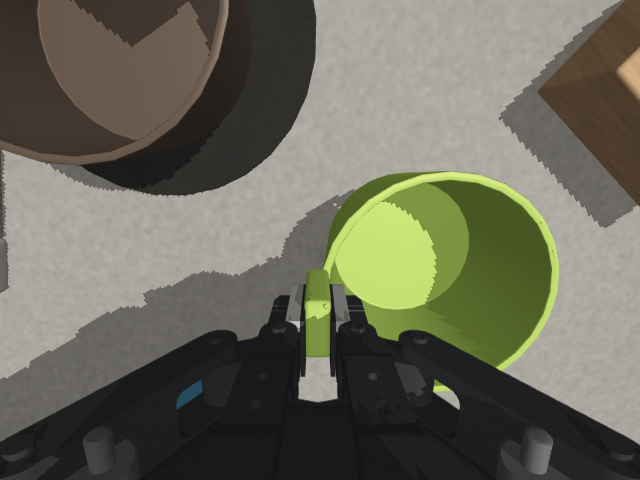

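```bash
python3 -m jog '[[0,0,0.02,0],[0,0,0.05,0],[0,0,0.09,0],[0,0,0.13,0],[0,0,0.13,0],[0,0,0.13,0]]'; python3 -m jog '[[-0.01,0.026,0,0],[-0.02,0.052,0,0],[-0.03,0.078,0,0],[-0.04,0.104,0,0],[-0.05,0.13,0,0],[-0.06,0.156,0,0],[-0.072,0.186,0,0],[-0.072,0.186,0,0]]'
python3 -m jog '[[0,0,0,0],[0,0,0,0],[0,0,0,0]]'
python3 - <<'E'
from h import *
for n in("wrist","scene","top"): cv2.imwrite(f"pics/e_{n}.png",Cam(n).img)
Cam("scene").crop(200,180,400,380,3,"pics/e_sc.png")
Cam("top").crop(260,130,420,290,4,"pics/e_tc.png")
E
```

```text
time: 3.7
eef_pos: [0.5569, -0.2119, 0.2158]
orientation: [-0.906, 1.59, -1.594]
wrist_force: [-0.7, -0.5, -1.9]
opening: 0.105
time: 4.5
eef_pos: [0.4814, -0.0206, 0.2138]
orientation: [-0.916, 1.591, -1.584]
wrist_force: [0.2, 0.4, -1.8]
opening: 0.111
time: 4.8
eef_pos: [0.4812, -0.0217, 0.213]
orientation: [-0.917, 1.593, -1.585]
wrist_force: [-0.1, -1.0, -1.4]
opening: 0.109
```

View pics/e_wrist.png

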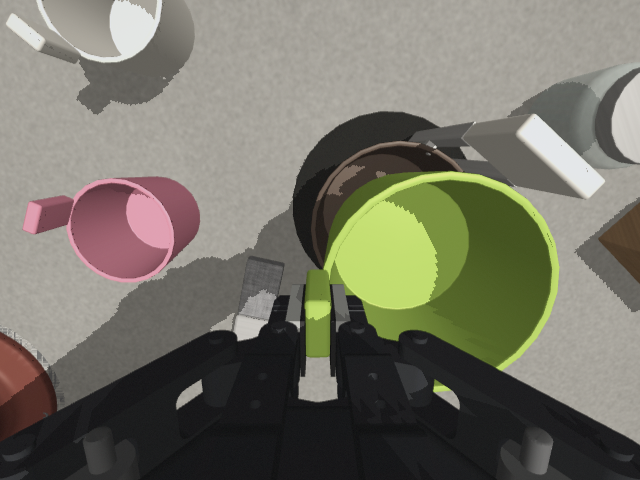

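View pics/e_sc.png

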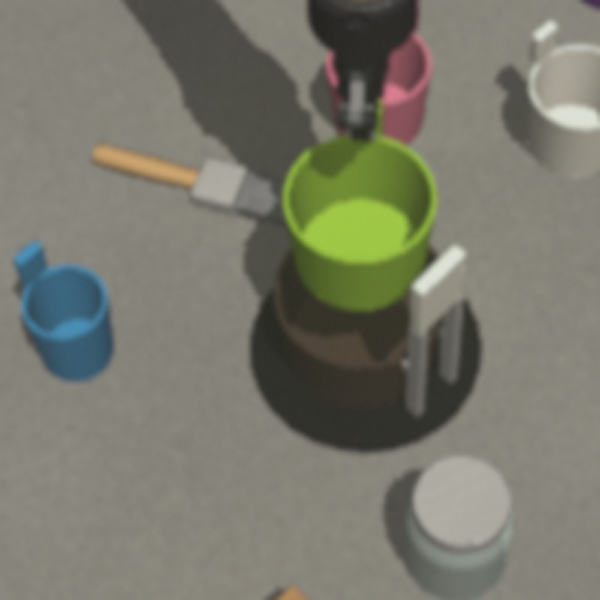

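View pics/e_tc.png

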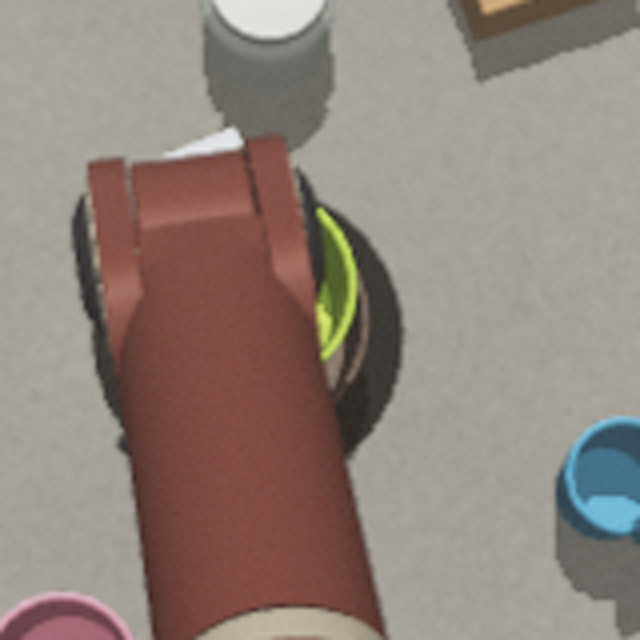

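```bash
python3 - <<'E'
from h import *
s=Cam("scene"); S=lambda u,v:(u/3+200,v/3+180)
print(s.plane(S(360,201),.208)[0]); print(s.plane(S(360,250),.132)[0])
# predicted
for P in ([.533,-.0467,.208],[.533,-.0467,.132]): p=s.proj(P)[0]; print((p-[200,180])*3)
E
```

```text
[ 0.53577201 -0.05034488  0.208     ]
[ 0.53047255 -0.04804721  0.132     ]
[362.89681722 196.31401676]
[363.0336579  251.89953663]
```

```bash
python3 -m jog '[[0.003,-0.003,-0.03,0],[0.003,-0.003,-0.06,0],[0.003,-0.003,-0.085,0],[0.003,-0.003,-0.105,0],[0.003,-0.003,-0.116,0],[0.003,-0.003,-0.118,0],[0.003,-0.003,-0.118,0]]'
python3 - <<'E'
from h import *
for n in("wrist",): cv2.imwrite(f"pics/f_{n}.png",Cam(n).img)
Cam("scene").crop(200,180,400,380,3,"pics/f_sc.png")
print(bot.read_state()["eef_pos"],bot.read_state()["wrist_force"])
E
```

```text
time: 5.8
eef_pos: [0.485, -0.024, 0.0961]
orientation: [-0.915, 1.591, -1.585]
wrist_force: [0.1, 0.6, -0.8]
opening: 0.111
[ 0.48542304 -0.02405537  0.09675361] [ 0.05370289  0.32525518 -0.24257174]
```

View pics/f_sc.png

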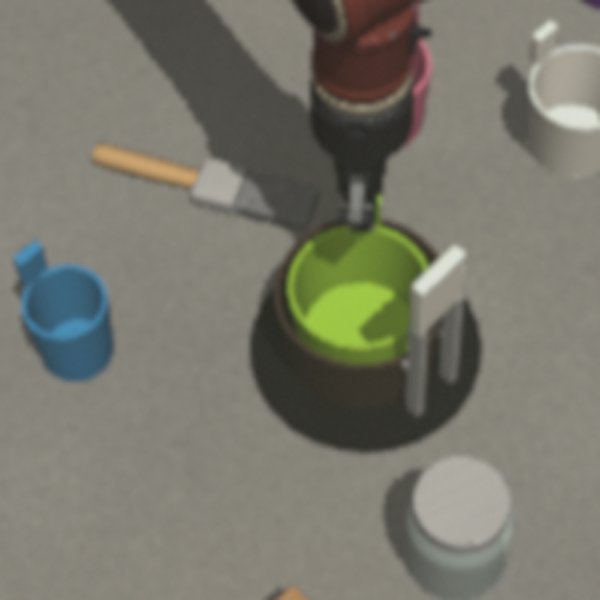

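View pics/f_wrist.png

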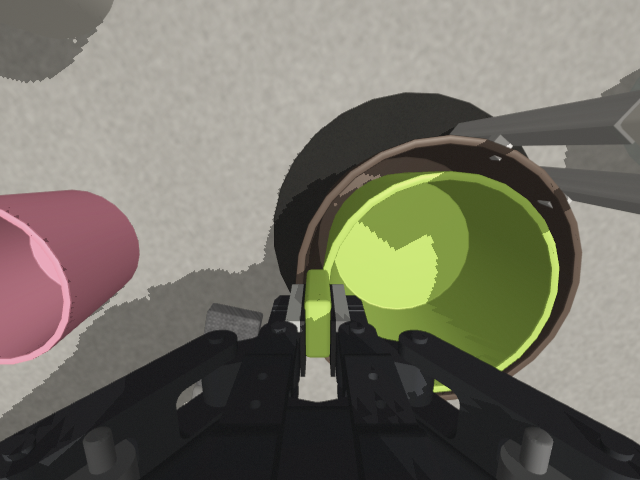

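```bash
python3 -m jog '[[0,0,-0.002,0],[0,0,-0.004,0],[0,0,-0.004,0],[0,0,-0.004,0]]'; python3 -m jog '[[0,0,0,0],[0,0,0,0],[0,0,0,0],[0,0,0,0]]' 0.45;  python3 -m jog '[[0,0,0.03,0],[0,0,0.07,0],[0,0,0.11,0],[-0.01,0.02,0.14,0],[-0.02,0.05,0.14,0],[-0.03,0.08,0.14,5],[-0.04,0.11,0.14,10],[-0.05,0.15,0.14,15]]'
python3 - <<'E'
from h import *
t=Cam("top");s=Cam("scene")
for n in("wrist",): cv2.imwrite(f"pics/g_{n}.png",Cam(n).img)
s.crop(200,170,460,370,3,"pics/g_sc.png")
t.crop(180,130,450,330,2.9,"pics/g_tc.png")
E
```

```text
time: 6.3
eef_pos: [0.4861, -0.024, 0.0936]
orientation: [-0.912, 1.588, -1.586]
wrist_force: [-1.5, 0.6, 4.8]
opening: 0.105
time: 6.7
eef_pos: [0.486, -0.024, 0.0934]
orientation: [-0.912, 1.588, -1.585]
wrist_force: [0.1, -0.4, -0.4]
opening: 0.448
time: 7.5
eef_pos: [0.4355, 0.1257, 0.2333]
orientation: [-1.073, 1.403, -1.402]
wrist_force: [0.9, -0.1, 0.1]
opening: 0.45
```

View pics/g_sc.png

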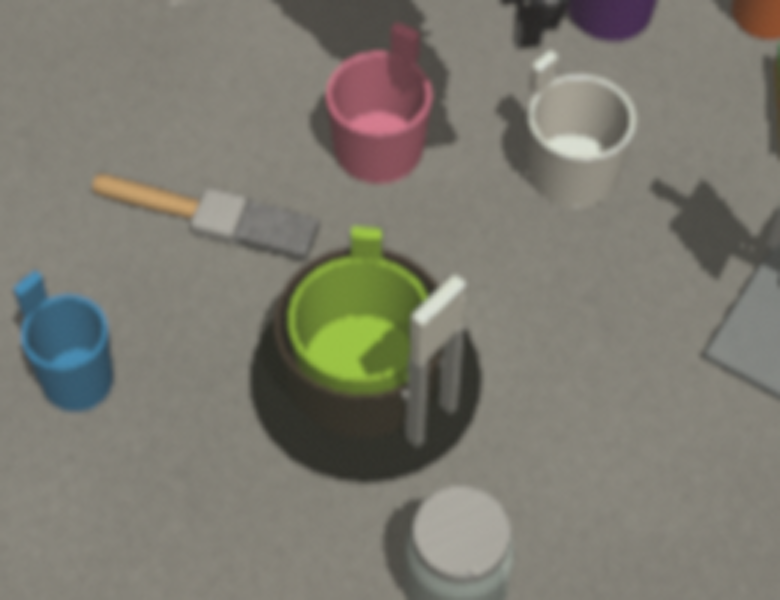

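View pics/g_tc.png

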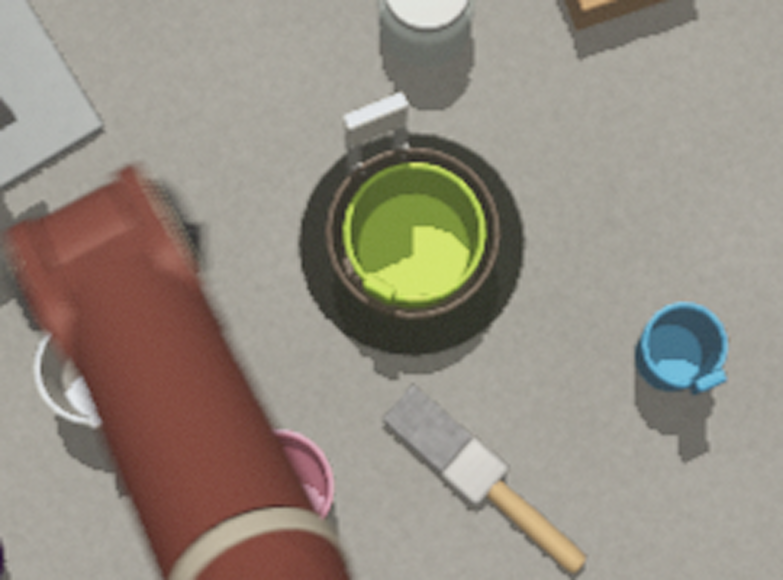

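View pics/g_wrist.png

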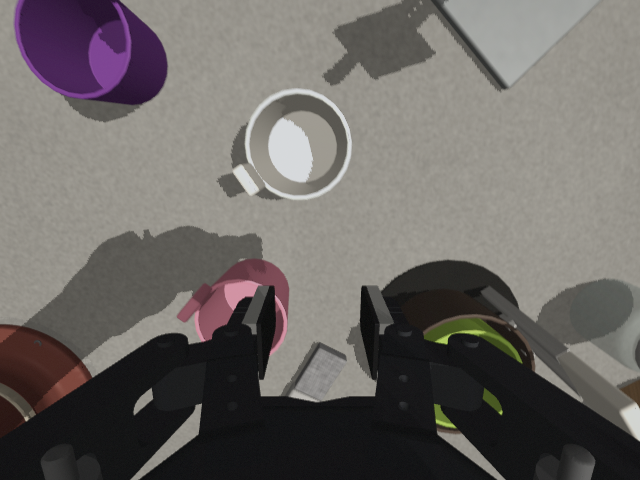

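```bash
python3 - <<'E'
from h import *
w=Cam("wrist");t=Cam("top");s=Cam("scene")
e=w.plane([246,180],.115)[0]; c=w.plane([298.5,144.5],.08)[0]; print(e,c,np.degrees(np.arctan2(*(e-c)[1::-1])),np.hypot(*(e-c)[:2]))
print("large",t.plane((415/2.9+180,234/2.9+130),.088),s.plane((361/3+200,321/3+170),.088))
st=bot.read_state();R=cv2.Rodrigues(st['orientation'])[0];print(st['eef_pos'],np.degrees(np.arctan2(R[1,2],R[0,2])),st['qpos'])
E
```

```text
[0.39447098 0.18608678 0.115     ] [0.43771184 0.20153348 0.08      ] -160.34202024287325 0.045917018321223343
large [[ 0.53360187 -0.05356266  0.088     ]] [[ 0.53979979 -0.05176187  0.088     ]]
[0.43619708 0.12474026 0.23314916] -15.388146272931133 [-0.05348741  0.33124797 -0.36249871  1.95100422  0.14886919  0.88708361
 -0.76111774]
```

```bash
python3 -m jog '[[-0.015,0.02,0,8],[-0.03,0.04,0,16],[-0.043,0.062,0,24],[-0.043,0.062,0,32],[-0.043,0.062,0,35],[-0.043,0.062,0,35],[-0.043,0.062,0,35]]' 0.7
python3 - <<'E'
from h import *
w=Cam("wrist"); cv2.imwrite("pics/i_w.png",w.img)
st=bot.read_state();R=cv2.Rodrigues(st['orientation'])[0];print(st['eef_pos'],np.degrees(np.arctan2(R[1,2],R[0,2])),st['qpos'])
E
```

```text
time: 8.5
eef_pos: [0.3937, 0.1856, 0.233]
orientation: [-1.353, 0.957, -0.957]
wrist_force: [-0.3, 0.6, 0.0]
opening: 0.699
[0.39362288 0.18579412 0.23302401] 19.419064678127903 [-0.0833519   0.32312385 -0.5356642   1.99127357  0.21231506  0.88362379
 -0.39337627]
```

View pics/i_w.png

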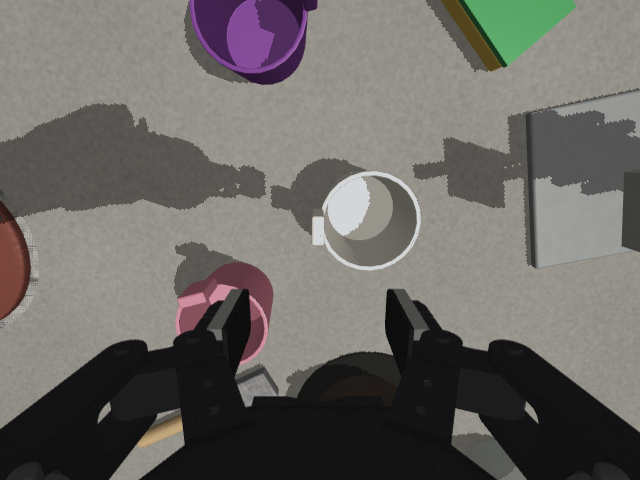

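```bash
python3 -m jog '[[-0.001,0.001,-0.04,0],[-0.001,0.001,-0.08,0],[-0.001,0.001,-0.12,0],[-0.001,0.001,-0.149,0],[-0.001,0.001,-0.149,0],[-0.001,0.001,-0.149,0]]' 0.7; python3 -m jog '[[0,0,0,0],[0,0,0,0],[0,0,0,0],[0,0,0,0],[0,0,0,0],[0,0,0,0],[0,0,0,0]]' 0 50
python3 - <<'E'
from h import *
w=Cam("wrist"); cv2.imwrite("pics/j_w.png",w.img)
st=bot.read_state();R=cv2.Rodrigues(st['orientation'])[0];print(st['eef_pos'],np.degrees(np.arctan2(R[1,2],R[0,2])),R[:,1])
E
```

```text
time: 9.15
eef_pos: [0.3929, 0.1869, 0.0843]
orientation: [-1.353, 0.957, -0.957]
wrist_force: [-0.4, 0.9, 0.0]
opening: 0.703
time: 9.85
eef_pos: [0.3933, 0.187, 0.085]
orientation: [-1.352, 0.956, -0.958]
wrist_force: [-0.4, -1.0, 6.8]
opening: 0.107
[0.39326257 0.1869544  0.08501278] 19.37896818900449 [-4.65117300e-04 -2.17312015e-03 -9.99997531e-01]
```

View pics/j_w.png

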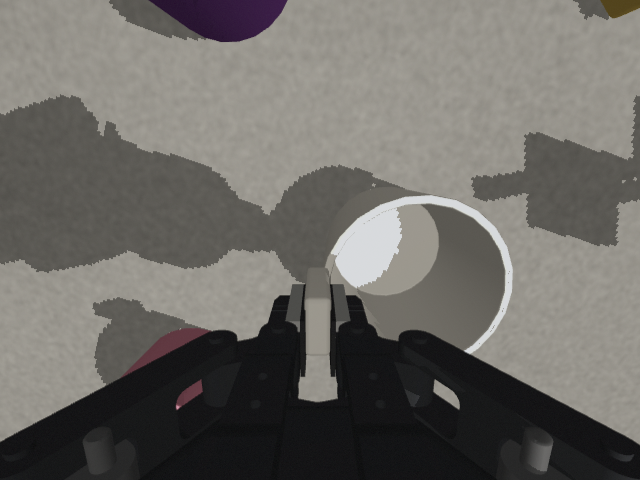

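```bash
python3 -m jog '[[0,0,0.02,0],[0,0,0.05,0],[0,0,0.09,0],[0,0,0.13,0],[0,0,0.155,0],[0.01,-0.025,0.155,0],[0.022,-0.055,0.155,0]]'; python3 -m jog '[[0.012,-0.03,0,0],[0.024,-0.06,0,0],[0.036,-0.09,0,0],[0.048,-0.12,0,0],[0.06,-0.15,0,0],[0.07,-0.18,0,0],[0.0785,-0.198,0,0],[0.0785,-0.198,0,0]]'; python3 -m jog '[[0,0,0,0],[0,0,0,0],[0,0,0,0]]'
python3 - <<'E'
from h import *
w=Cam("wrist"); cv2.imwrite("pics/k_w.png",w.img)
s=Cam("scene"); s.crop(200,170,460,370,3,"pics/k_sc.png")
st=bot.read_state();R=cv2.Rodrigues(st['orientation'])[0];print(st['eef_pos'],np.degrees(np.arctan2(R[1,2],R[0,2])))
d=np.array([*R[:2,2]*.046]); c=st['eef_pos'][:2]+d; print(c, (s.proj([*c,st['eef_pos'][2]-.085+.08])-[200,170])*3)
E
```

```text
time: 10.6
eef_pos: [0.4153, 0.1326, 0.2411]
orientation: [-1.352, 0.952, -0.955]
wrist_force: [0.5, -0.3, -1.5]
opening: 0.103
time: 11.4
eef_pos: [0.494, -0.0693, 0.2404]
orientation: [-1.351, 0.957, -0.961]
wrist_force: [-0.2, 1.5, -1.1]
opening: 0.102
time: 11.7
eef_pos: [0.4936, -0.0681, 0.2404]
orientation: [-1.352, 0.956, -0.959]
wrist_force: [-0.0, 0.7, -0.9]
opening: 0.105
[ 0.49379299 -0.06825665  0.24047838] 19.331432853026616
[ 0.53719949 -0.05302917] [[357.34599831 212.4542964 ]]
```

View pics/k_w.png

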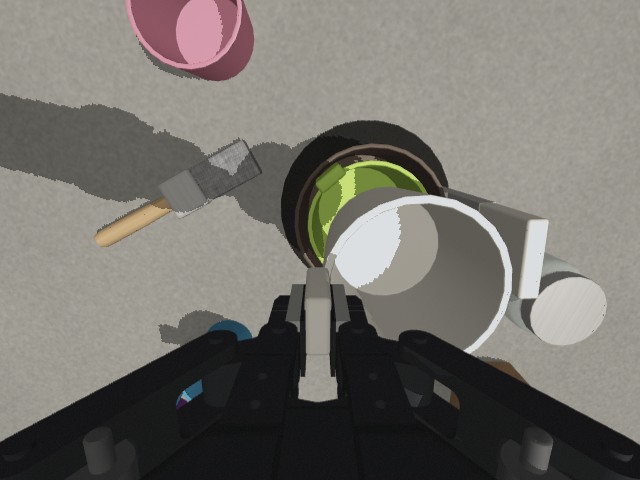

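View pics/k_sc.png

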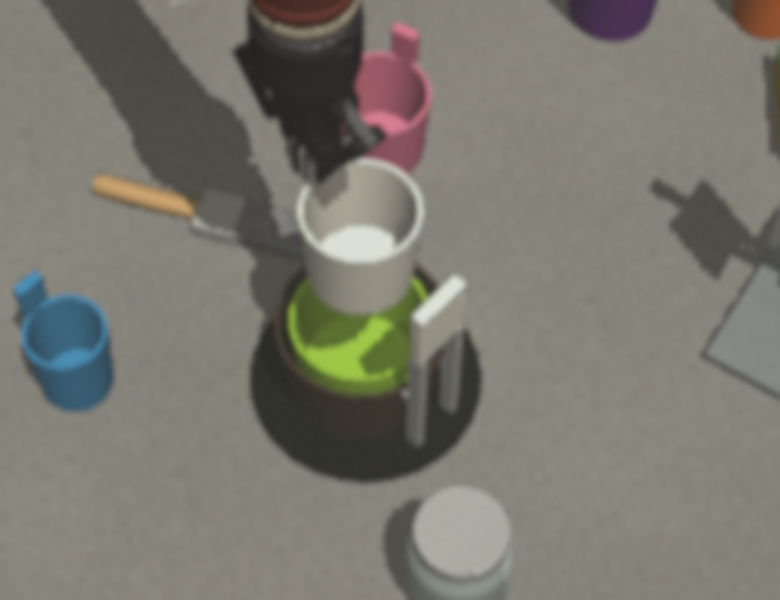

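```bash
python3 -m jog '[[0.001,0.001,-0.03,0],[0.001,0.001,-0.06,0],[0.001,0.001,-0.09,0],[0.001,0.001,-0.115,0],[0.001,0.001,-0.13,0],[0.001,0.001,-0.14,0],[0.001,0.001,-0.14,0]]';python3 -m jog '[[0,0,-0.002,0],[0,0,-0.004,0],[0,0,-0.004,0],[0,0,-0.004,0]]'
python3 - <<'E'
from h import *
w=Cam("wrist"); cv2.imwrite("pics/l_w.png",w.img)
E
```

```text
time: 12.5
eef_pos: [0.4941, -0.0668, 0.0996]
orientation: [-1.353, 0.957, -0.957]
wrist_force: [0.1, -0.7, -1.1]
opening: 0.11
time: 12.9
eef_pos: [0.4949, -0.0667, 0.097]
orientation: [-1.352, 0.955, -0.959]
wrist_force: [-2.2, 0.0, 5.8]
opening: 0.109
```

View pics/l_w.png

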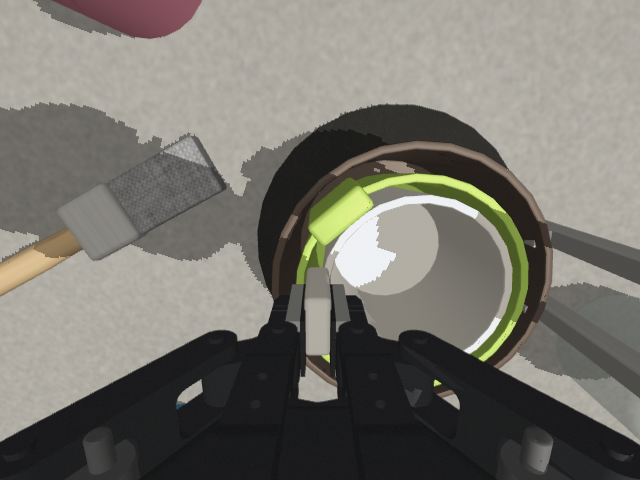

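```bash
python3 -m jog '[[0,0,0,0],[0,0,0,0],[0,0,0,0],[0,0,0,0]]' 0.4; python3 -m jog '[[0,0,0.03,0],[0,0,0.07,0],[0,0,0.11,0],[-0.01,-0.02,0.14,0],[-0.02,-0.05,0.14,0],[-0.03,-0.08,0.14,2],[-0.045,-0.11,0.14,4],[-0.06,-0.15,0.14,6]]'; python3 -m jog '[[-0.012,-0.03,0,0],[-0.023,-0.06,0,0],[-0.023,-0.06,0,0],[-0.023,-0.06,0,0]]' 0.7
python3 - <<'E'
from h import *
w=Cam("wrist"); cv2.imwrite("pics/m_w.png",w.img)
s=Cam("scene"); s.crop(180,170,440,370,3,"pics/m_sc.png")
t=Cam("top");t.crop(270,130,470,280,4,"pics/m_tc.png")
st=bot.read_state();R=cv2.Rodrigues(st['orientation'])[0];print(st['eef_pos'],np.degrees(np.arctan2(R[1,2],R[0,2])),st["qpos"])
E
```

```text
time: 13.35
eef_pos: [0.4949, -0.0667, 0.097]
orientation: [-1.352, 0.955, -0.959]
wrist_force: [-0.4, -0.4, -0.6]
opening: 0.396
time: 14.15
eef_pos: [0.4346, -0.2164, 0.2371]
orientation: [-1.389, 0.872, -0.876]
wrist_force: [0.5, -0.5, 0.2]
opening: 0.402
time: 14.55
eef_pos: [0.4112, -0.2768, 0.2368]
orientation: [-1.388, 0.874, -0.877]
wrist_force: [-0.1, 0.6, -0.7]
opening: 0.699
[ 0.41229435 -0.27489622  0.23720136] 25.79807348022362 [ 0.87654964  0.40121046 -0.46724277  1.84369807  0.21884683  0.94478659
  0.76288047]
```

View pics/m_w.png

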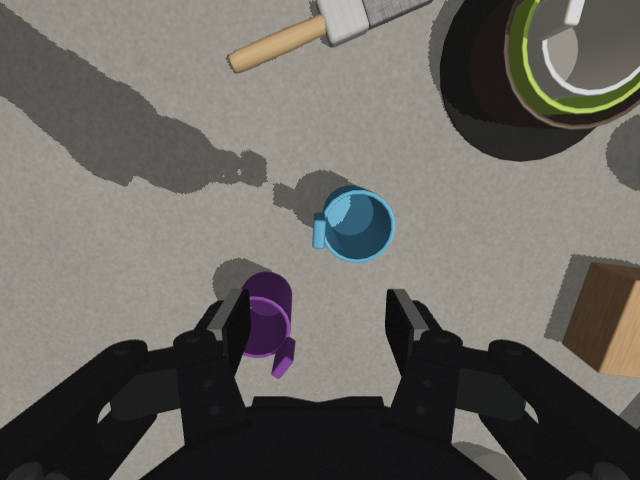

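View pics/m_sc.png

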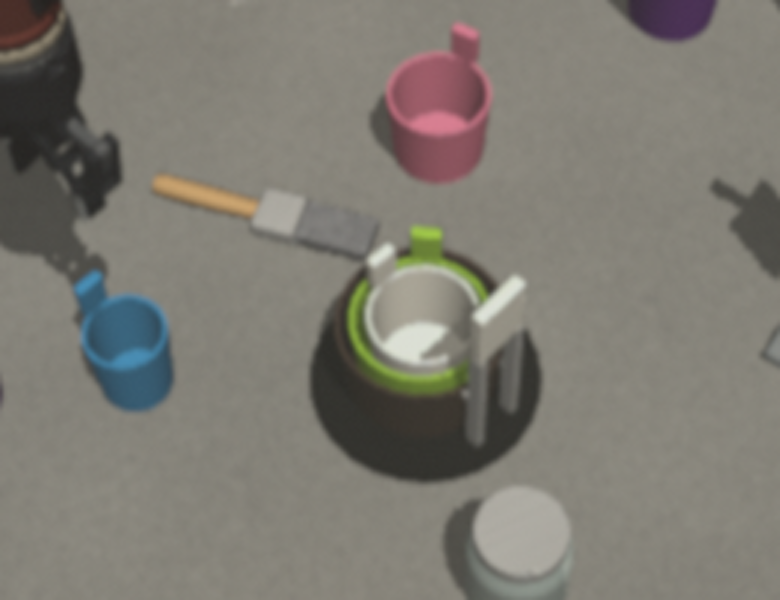

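View pics/m_tc.png

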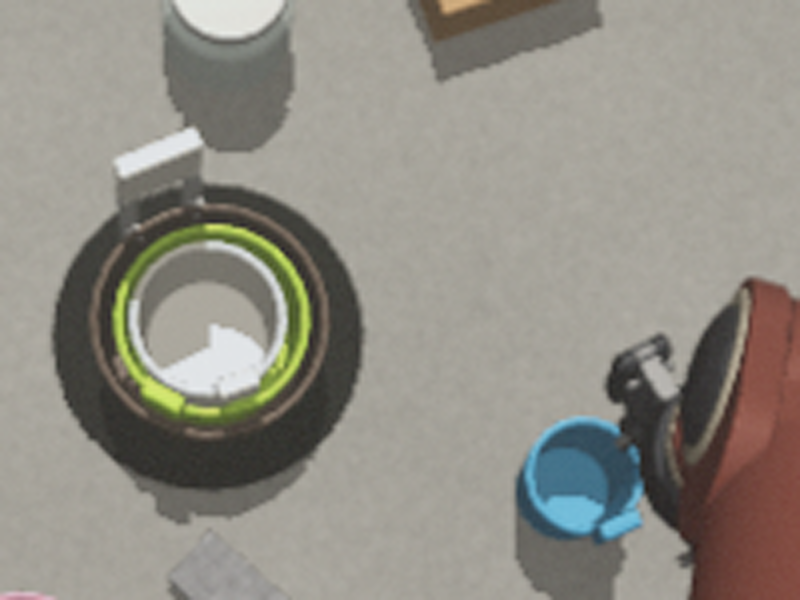

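```bash
python3 - <<'E'
from h import *
w=Cam("wrist");t=Cam("top");s=Cam("scene")
e=w.plane([318,234],.115)[0]; c=w.plane([358,226],.08)[0]; print(e,c,np.degrees(np.arctan2(*(e-c)[1::-1])),np.hypot(*(e-c)[:2]))
print("med",t.plane((209/4+270,319/4+130),.092),s.plane((423/3+180,321/3+170),.092))
st=bot.read_state();print(st['eef_pos'])
E
```

```text
[ 0.41181546 -0.2729223   0.115     ] [ 0.44465012 -0.25854976  0.08      ] -156.35981290431909 0.03584250090819098
med [[ 0.53507402 -0.05157709  0.092     ]] [[ 0.54261566 -0.05137911  0.092     ]]
[ 0.41214896 -0.27530843  0.23721935]
```

```bash
python3 -m jog '[[-0.0005,0.001,-0.04,0],[-0.0005,0.001,-0.08,0],[-0.0005,0.001,-0.12,0],[-0.0005,0.001,-0.152,0],[-0.0005,0.001,-0.152,0],[-0.0005,0.001,-0.152,0]]' 0.7; python3 -m jog '[[0,0,0,0],[0,0,0,0],[0,0,0,0],[0,0,0,0],[0,0,0,0],[0,0,0,0],[0,0,0,0]]' 0 50; python3 -m jog '[[0,0,0.02,0],[0,0,0.05,0],[0,0,0.09,0],[0,0,0.13,6],[0,0,0.16,12],[0,0,0.16,18],[0,0,0.16,24],[0,0,0.16,30]]'; python3 -m jog '[[0,0,0,8],[0,0,0,16],[0,0,0,23],[0,0,0,23],[0,0,0,23]]'
python3 - <<'E'
from h import *
w=Cam("wrist"); cv2.imwrite("pics/n_w.png",w.img)
st=bot.read_state();R=cv2.Rodrigues(st['orientation'])[0];print(st['eef_pos'],np.degrees(np.arctan2(R[1,2],R[0,2])),st["qpos"])
print(st['eef_pos'][:2]+R[:2,2]*.035)
E
```

```text
time: 15.45
eef_pos: [0.4123, -0.2739, 0.0856]
orientation: [-1.389, 0.869, -0.873]
wrist_force: [0.6, -0.2, -0.2]
opening: 0.702
time: 16.15
eef_pos: [0.4126, -0.2745, 0.0862]
orientation: [-1.39, 0.868, -0.874]
wrist_force: [-0.7, -0.2, 7.4]
opening: 0.111
time: 16.95
eef_pos: [0.4122, -0.2742, 0.2461]
orientation: [-1.52, 0.461, -0.466]
wrist_force: [0.5, 0.1, -0.4]
opening: 0.113
time: 17.45
eef_pos: [0.4118, -0.2741, 0.2457]
orientation: [-1.564, 0.15, -0.154]
wrist_force: [-0.1, -1.0, -2.1]
opening: 0.102
[ 0.4119452  -0.27413662  0.24583384] 78.93934356011725 [ 1.0522666   0.43869437 -0.73094256  1.82710551  0.34030955  1.0034246
  1.56071613]
[ 0.41865988 -0.23978681]
```

View pics/n_w.png

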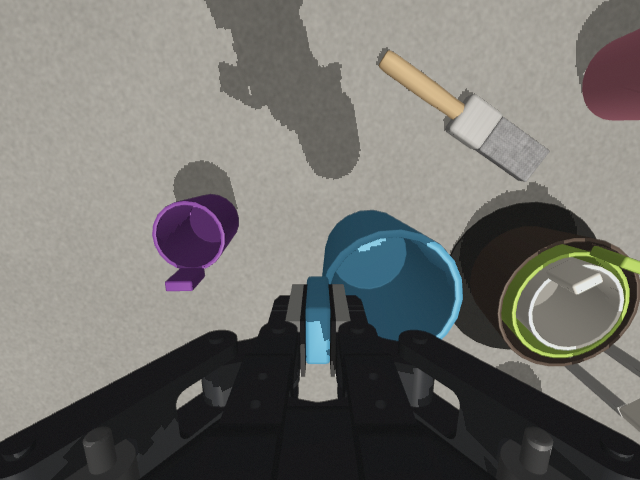

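```bash
python3 -m jog '[[0.016,0.026,0,0],[0.032,0.052,0,0],[0.048,0.077,0,0],[0.064,0.102,0,0],[0.08,0.127,0,0],[0.096,0.152,0,0],[0.11,0.175,0,0],[0.1195,0.1885,0,0]]'; python3 -m jog '[[0,0,0,0],[0,0,0,0],[0,0,0,0]]'
python3 - <<'E'
from h import *
w=Cam("wrist"); cv2.imwrite("pics/o_w.png",w.img)
s=Cam("scene"); s.crop(200,170,460,370,3,"pics/o_sc.png")
st=bot.read_state();R=cv2.Rodrigues(st['orientation'])[0];print(st['eef_pos'],np.degrees(np.arctan2(R[1,2],R[0,2])))
c=st['eef_pos'][:2]+R[:2,2]*.035;z=st['eef_pos'][2]
print(c,(s.proj([[*c,z-.006],[.538,-.0515,.092]])-[200,170])*3)
E
```

```text
time: 18.3
eef_pos: [0.5323, -0.0826, 0.246]
orientation: [-1.563, 0.148, -0.153]
wrist_force: [-0.1, 0.4, -0.8]
opening: 0.105
time: 18.6
eef_pos: [0.5316, -0.0841, 0.2457]
orientation: [-1.564, 0.15, -0.154]
wrist_force: [-0.8, -0.6, -1.1]
opening: 0.104
[ 0.53172268 -0.08425589  0.24585368] 78.88289354397031
[ 0.53847119 -0.04991273] [[362.07023643 208.75006507]
 [360.29445526 316.4304593 ]]
```

View pics/o_sc.png

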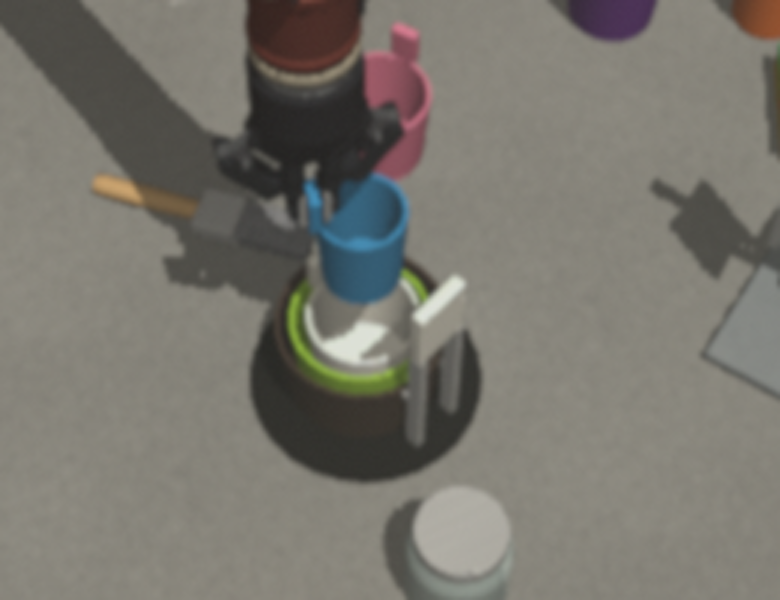

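View pics/o_w.png

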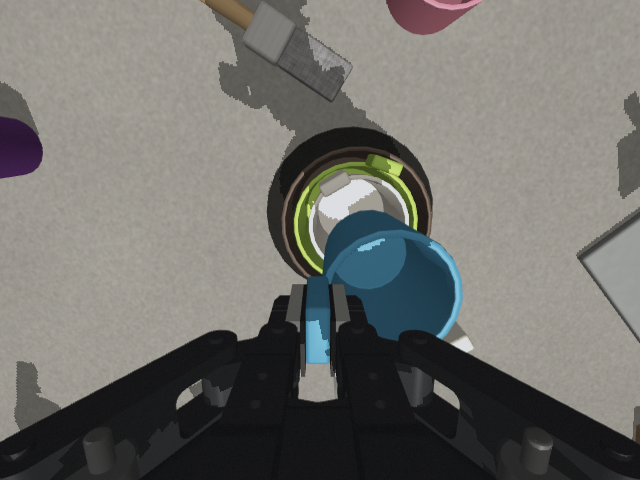

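```bash
python3 -m jog '[[0,-0.001,-0.03,0],[0,-0.001,-0.06,0],[0,-0.001,-0.09,0],[0,-0.001,-0.115,0],[0,-0.001,-0.13,0],[0,-0.001,-0.139,0],[0,-0.001,-0.14,0]]';python3 -m jog '[[0,0,-0.002,0],[0,0,-0.004,0],[0,0,-0.005,0],[0,0,-0.005,0]]';  python3 -m jog '[[0,0,0,0],[0,0,0,0],[0,0,0,0],[0,0,0,0]]' 0.35; python3 -m jog '[[0,0,0.03,0],[0,0,0.07,0],[0,0,0.11,0],[-0.01,-0.02,0.15,0],[-0.02,-0.05,0.18,0],[-0.03,-0.09,0.2,0],[-0.03,-0.14,0.2,0],[-0.03,-0.14,0.2,0]]'
python3 - <<'E'
from h import *
w=Cam("wrist"); cv2.imwrite("pics/p_w.png",w.img)
s=Cam("scene"); s.crop(200,170,460,370,3,"pics/p_sc.png")
t=Cam("top");t.crop(270,130,470,280,4,"pics/p_tc.png")
E
```

```text
time: 19.4
eef_pos: [0.531, -0.086, 0.105]
orientation: [-1.564, 0.153, -0.154]
wrist_force: [-0.0, -0.2, -0.2]
opening: 0.106
time: 19.8
eef_pos: [0.5318, -0.0864, 0.1021]
orientation: [-1.565, 0.151, -0.156]
wrist_force: [-2.2, -0.8, 7.9]
opening: 0.108
time: 20.2
eef_pos: [0.5318, -0.0864, 0.1021]
orientation: [-1.565, 0.151, -0.156]
wrist_force: [-0.2, 0.0, -0.6]
opening: 0.353
time: 21.0
eef_pos: [0.5001, -0.2365, 0.3014]
orientation: [-1.57, 0.164, -0.167]
wrist_force: [-0.3, -0.5, -1.1]
opening: 0.346
```

View pics/p_sc.png

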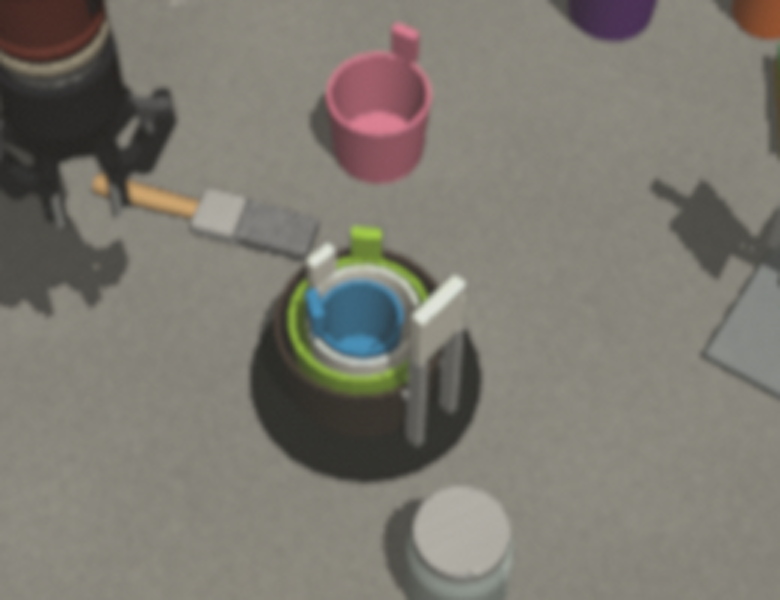

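View pics/p_tc.png

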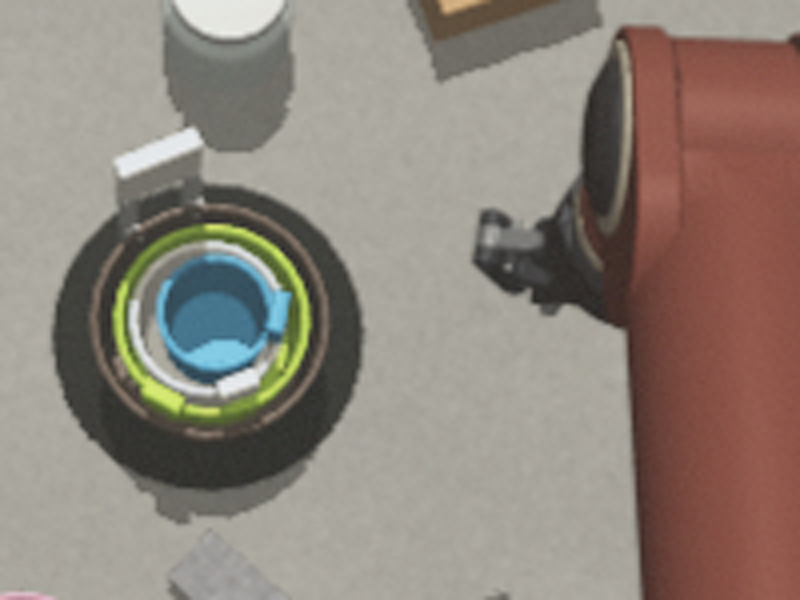

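View pics/p_w.png

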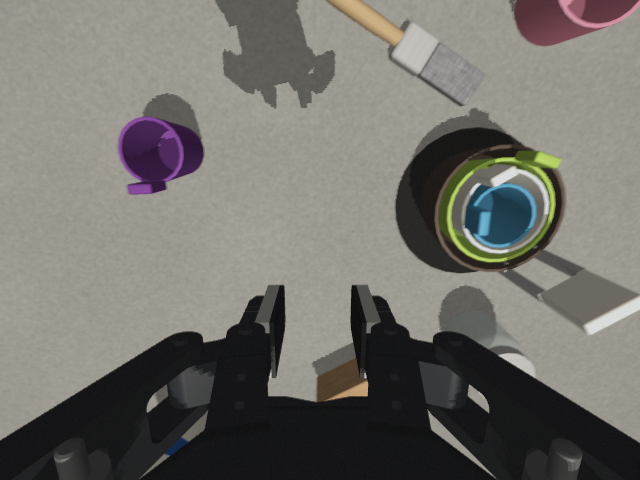

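View pics/c_top.png

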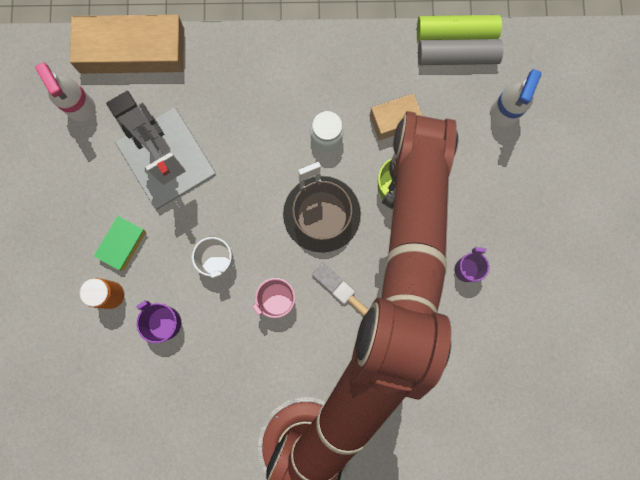

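```bash
python3 -m jog '[[0.013,0.026,0,-8],[0.026,0.052,0,-16],[0.039,0.078,0,-24],[0.052,0.104,0,-32],[0.065,0.13,0,-40],[0.078,0.156,0,-48],[0.094,0.185,0,-56],[0.108,0.213,0,-57]]' 0.6; python3 -m jog '[[0,0,0,0],[0,0,0,0],[0,0,0,0]]'
python3 - <<'E'
from h import *
w=Cam("wrist"); cv2.imwrite("pics/q_w.png",w.img)
st=bot.read_state();R=cv2.Rodrigues(st['orientation'])[0];print(st['eef_pos'],np.degrees(np.arctan2(R[1,2],R[0,2])),st["qpos"])
E
```

```text
time: 21.95
eef_pos: [0.6095, -0.0087, 0.3015]
orientation: [-1.365, 0.922, -0.925]
wrist_force: [0.0, 0.7, -1.1]
opening: 0.604
time: 22.25
eef_pos: [0.609, -0.0091, 0.3012]
orientation: [-1.367, 0.922, -0.924]
wrist_force: [0.2, 0.1, -0.9]
opening: 0.601
[ 0.60903245 -0.00990767  0.30133636] 21.80456584038324 [ 0.26274719  0.52966603 -0.47833648  1.43222514  0.25017766  1.23899577
  0.13974026]
```

View pics/q_w.png

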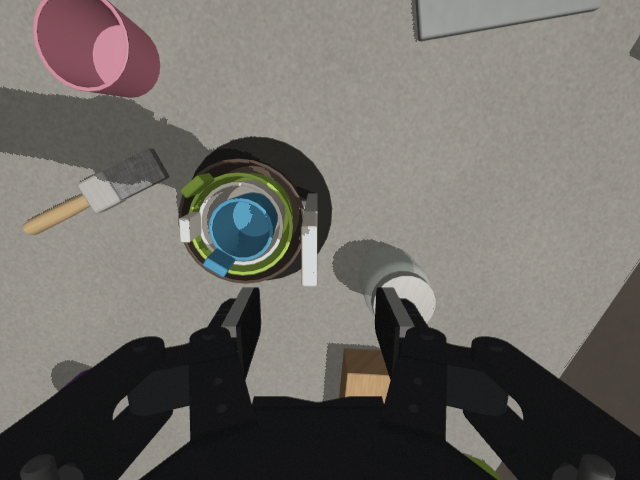

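```bash
python3 - <<'E'
from h import *
w=Cam("wrist")
e=w.plane([[309.7,256],[309.5,226],[310,285.5]],.199);print(e,np.degrees(np.arctan2(*(e[1]-e[2])[:2])))
p=w.plane([[241,221],[400,300]],[.084][0]);print(p)
st=bot.read_state();print(st["eef_pos"])
E
```

```text
[[ 6.07280040e-01 -2.13958020e-02  1.99000000e-01]
 [ 5.98756759e-01 -1.03415672e-04  1.99000000e-01]
 [ 6.16155526e-01 -4.33551539e-02  1.99000000e-01]] -21.913318272739314
[[ 0.53574301 -0.04713149  0.084     ]
 [ 0.7332173  -0.06709826  0.084     ]]
[ 0.6091228  -0.01024676  0.30139466]
```

```bash
python3 -m jog '[[-0.0015,-0.012,-0.03,0],[-0.0015,-0.012,-0.06,0],[-0.0015,-0.012,-0.09,0],[-0.0015,-0.012,-0.12,0],[-0.0015,-0.012,-0.135,0],[-0.0015,-0.012,-0.135,0],[-0.0015,-0.012,-0.135,0]]' 0.6
python3 - <<'E'
from h import *
w=Cam("wrist"); cv2.imwrite("pics/r_w.png",w.img)
st=bot.read_state();print(st["eef_pos"])
E
```

```text
time: 23.05
eef_pos: [0.6079, -0.0232, 0.1669]
orientation: [-1.365, 0.924, -0.928]
wrist_force: [0.4, 0.6, 0.2]
opening: 0.599
[ 0.60843492 -0.02281051  0.16768127]
```

View pics/r_w.png

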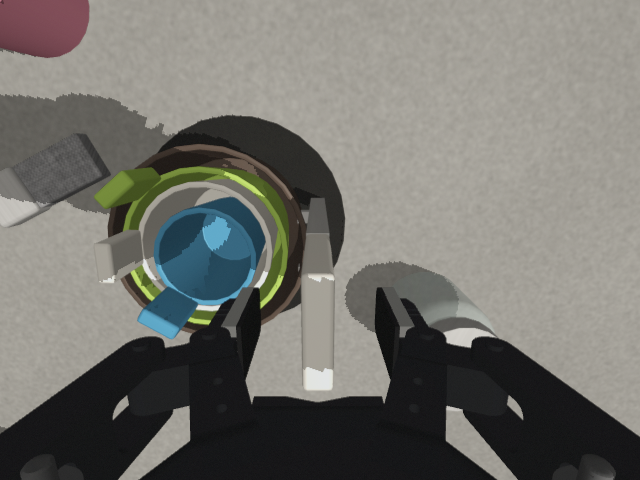

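```bash
python3 -m jog '[[0,0,-0.002,0],[0,0,-0.002,0],[0,0,-0.002,0],[0,0,-0.002,0],[0,0,-0.002,0],[0,0,-0.002,0],[0,0,-0.002,0],[0,0,-0.002,0]]' 0 90; python3 -m jog '[[0,0,0.01,0],[0,0,0.02,0],[0,0,0.03,0],[0,0,0.03,0],[0,0,0.03,0],[0,0,0.03,0]]'
python3 - <<'E'
from h import *
w=Cam("wrist"); cv2.imwrite("pics/s_w.png",w.img)
s=Cam("scene"); s.crop(200,130,460,330,3,"pics/s_sc.png")
st=bot.read_state();R=cv2.Rodrigues(st['orientation'])[0];print(st['eef_pos'],np.degrees(np.arctan2(R[1,2],R[0,2])),st["wrist_force"])
E
```

```text
time: 23.9
eef_pos: [0.6087, -0.023, 0.1668]
orientation: [-1.364, 0.922, -0.93]
wrist_force: [-1.2, 0.9, 5.3]
opening: 0.123
time: 24.5
eef_pos: [0.6082, -0.0232, 0.1962]
orientation: [-1.365, 0.923, -0.929]
wrist_force: [-0.3, 0.0, -4.6]
opening: 0.125
[ 0.6082823  -0.02314882  0.19610636] 21.683023557349877 [-0.06268563  0.28486232 -4.83012699]
```

View pics/s_w.png

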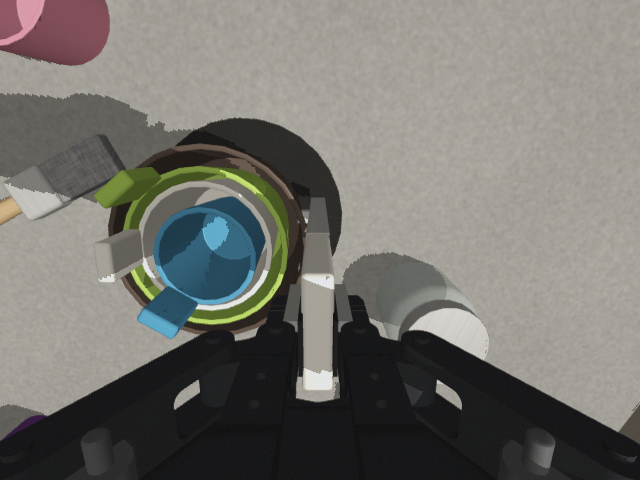

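View pics/s_sc.png

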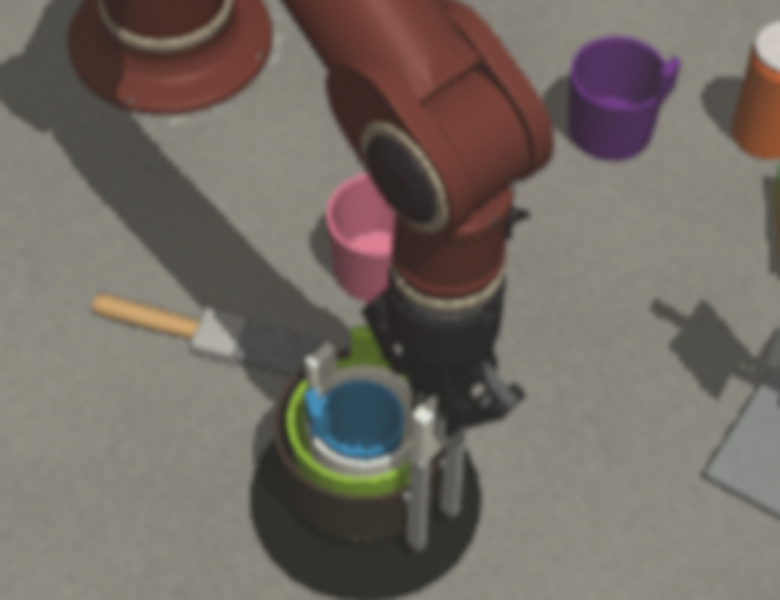

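```bash
python3 -m jog '[[0,0,0.015,0],[0,0,0.035,0],[0,0,0.055,0],[0,0,0.075,0],[0,0,0.09,0],[0,0,0.102,0],[0,0,0.102,0]]'; python3 -m jog '[[-0.004,0.015,0,1],[-0.009,0.04,0,2],[-0.014,0.065,0,3],[-0.02,0.09,0,4],[-0.025,0.115,0,5],[-0.03,0.14,0,6],[-0.035,0.165,0,7],[-0.04,0.19,0,8.5]]'; python3 -m jog '[[-0.005,0.02,0,0],[-0.01,0.04,0,0],[-0.015,0.06,0,0],[-0.018,0.075,0,0],[-0.018,0.075,0,0],[-0.018,0.075,0,0],[-0.018,0.075,0,0],[-0.018,0.075,0,0]]'
python3 - <<'E'
from h import *
w=Cam("wrist"); cv2.imwrite("pics/t_w.png",w.img)
s=Cam("scene"); s.crop(300,120,560,320,3,"pics/t_sc.png")
st=bot.read_state();R=cv2.Rodrigues(st['orientation'])[0];print(st['eef_pos'],np.degrees(np.arctan2(R[1,2],R[0,2])),st["wrist_force"])
E
```

```text
time: 25.3
eef_pos: [0.6092, -0.0229, 0.2997]
orientation: [-1.362, 0.92, -0.931]
wrist_force: [0.9, 0.6, -4.5]
opening: 0.126
time: 26.1
eef_pos: [0.5674, 0.1693, 0.2984]
orientation: [-1.413, 0.807, -0.814]
wrist_force: [-0.1, 0.2, -4.0]
opening: 0.124
time: 26.9
eef_pos: [0.5501, 0.2426, 0.2982]
orientation: [-1.413, 0.808, -0.816]
wrist_force: [0.1, -0.5, -5.1]
opening: 0.129
[0.54989224 0.24319606 0.29837121] 30.264424264726994 [ 0.50556543  0.62869191 -5.32621086]
```

View pics/t_w.png

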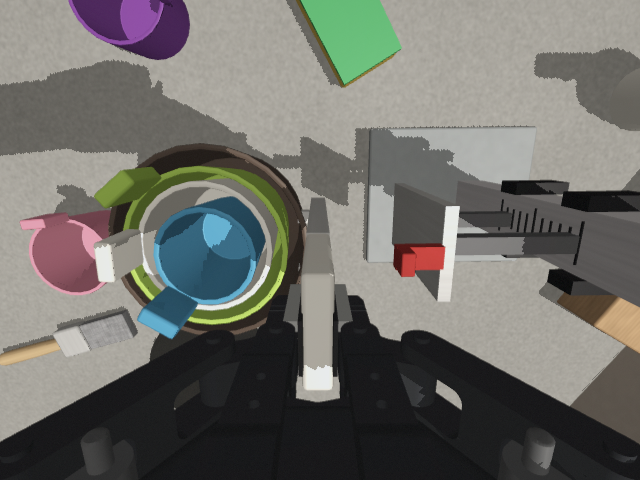

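View pics/t_sc.png

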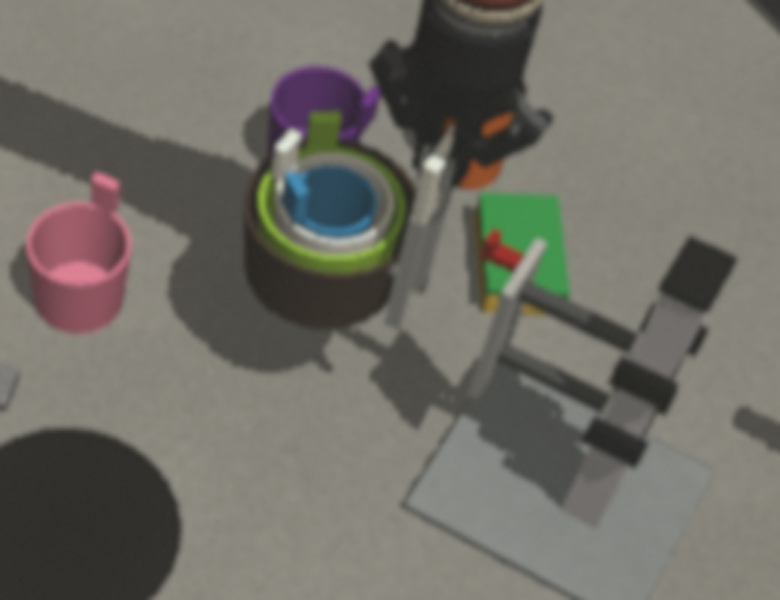

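```bash
python3 - <<'E'
from h import *
w=Cam("wrist"); w.crop(370,190,480,310,6,"pics/u_w.png")
E
```

```text
(no output)
```

View pics/u_w.png

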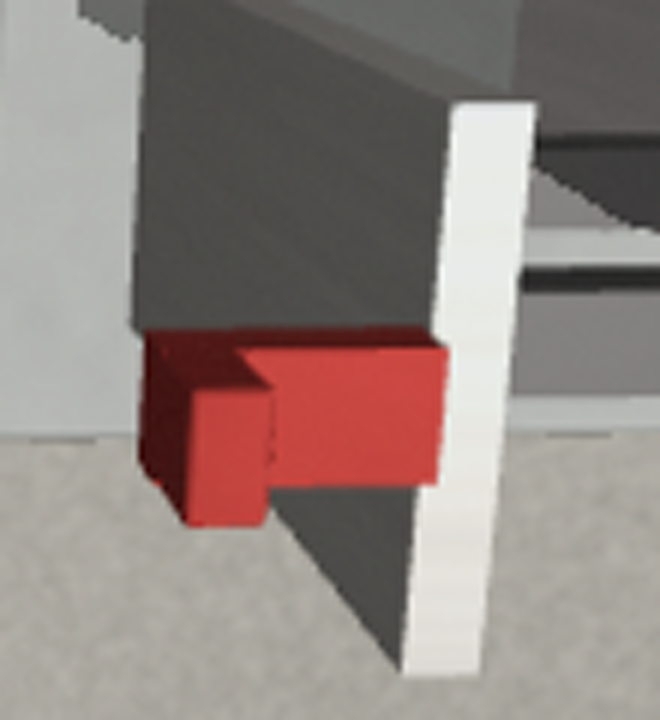

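```bash
python3 - <<'E'
from h import *
w=Cam("wrist"); U=lambda u,v:(370+u/6,190+v/6)
f=w.plane([U(452,103),U(402,675)],.245); d=f[1]-f[0]; print(f,np.hypot(*d[:2])); 
n=np.array([-d[1],d[0]])/np.hypot(*d[:2]); print("yaw",np.degrees(np.arctan2(n[1],n[0])))
tp=w.plane([U(193,390),U(273,388),U(265,525),U(185,525)],.262); tc=tp.mean(0); print("tip",tc)
y=np.radians(30.5);X=np.array([np.cos(y),np.sin(y)]);Y=np.array([-X[1],X[0]])
print("seat from tip",tc[:2]+.014*X,"from face",f.mean(0)[:2]-.01*X)
st=bot.read_state();R=cv2.Rodrigues(st['orientation'])[0];b=st['eef_pos'][:2];
pt=w.plane([[317.5,377]],.3-.028+.06)[0]; print(st['eef_pos'],pt)
for s in (tc[:2]+.014*X,f.mean(0)[:2]-.01*X): print((s-b)@X,(s-b)@Y)
e=w.plane([[304,366],[304,388],[332,365],[331,388]],.3304);print(e)
E
```

```text
[[0.59563181 0.31060032 0.245     ]
 [0.62649482 0.25943854 0.245     ]] 0.05974992181760848
yaw 31.10021041301214
tip [0.59031821 0.2728716  0.262     ]
seat from tip [0.60238102 0.27997713] from face [0.60244702 0.27994404]
[0.54967335 0.24371878 0.29844381] [0.5562882  0.23190833 0.332     ]
0.0638169642086959 0.0044900967483752115
0.06385704391628501 0.004428084600141677
[[0.55021787 0.23245087 0.3304    ]
 [0.55494347 0.22415804 0.3304    ]
 [0.5589163  0.23800045 0.3304    ]
 [0.56371883 0.22925819 0.3304    ]]
```

```bash
python3 -m jog '[[-0.0018,0.003,0,0.4],[-0.0018,0.003,0,0.7],[0.0065,0.008,0,0.7],[0.015,0.013,0,0.7],[0.024,0.018,0,0.7],[0.033,0.0235,0,0.7],[0.033,0.0235,0,0.7],[0.033,0.0235,0,0.7]]'
python3 - <<'E'
from h import *
w=Cam("wrist"); cv2.imwrite("pics/v_w.png",w.img)
s=Cam("scene"); s.crop(380,130,510,230,6,"pics/v_sc.png")
st=bot.read_state();R=cv2.Rodrigues(st['orientation'])[0];print(st['eef_pos'],np.degrees(np.arctan2(R[1,2],R[0,2])),st["wrist_force"])
d=np.array([.6024,.2799])-st['eef_pos'][:2]; y=np.radians(30.8); print(d, d@[np.cos(y),np.sin(y)], d@[-np.sin(y),np.cos(y)])
E
```

```text
time: 27.9
eef_pos: [0.5827, 0.2674, 0.2979]
orientation: [-1.417, 0.799, -0.805]
wrist_force: [-0.7, 0.1, -4.7]
opening: 0.129
[0.58244213 0.26709398 0.29829385] 31.01305434880182 [-0.29600783 -1.28830423 -4.60942731]
[0.01995787 0.01280602] 0.023700238632797944 0.0007805719271400523
```

View pics/v_w.png

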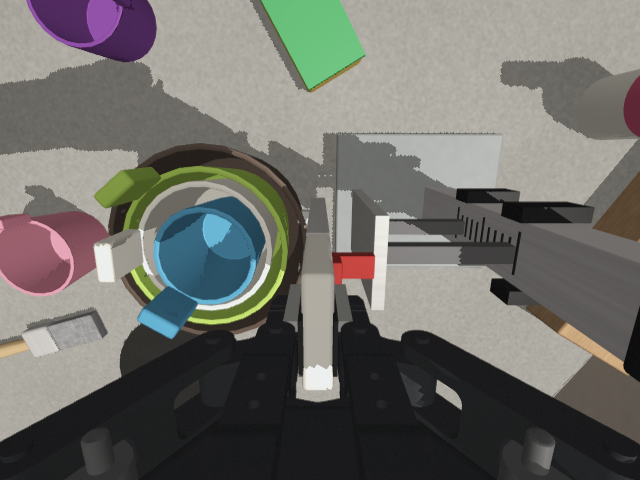

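View pics/v_sc.png

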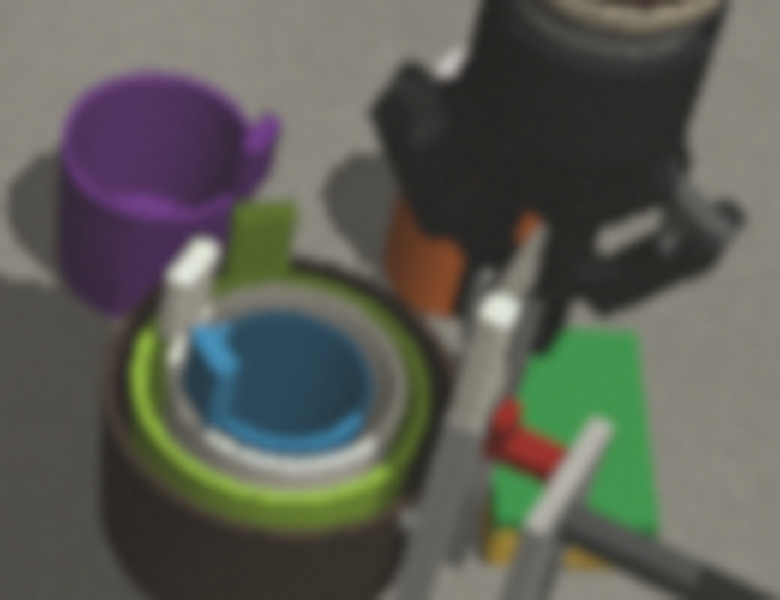

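```bash
python3 -m jog '[[0.005,0.003,0,0],[0.01,0.006,0,0],[0.015,0.009,0,0],[0.0185,0.011,0,0],[0.0185,0.011,0,0],[0.0185,0.011,0,0]]'
python3 - <<'E'
from h import *
w=Cam("wrist"); cv2.imwrite("pics/w_w.png",w.img)
s=Cam("scene"); s.crop(380,130,510,230,6,"pics/w_sc.png")
st=bot.read_state();R=cv2.Rodrigues(st['orientation'])[0];print(st['eef_pos'],np.degrees(np.arctan2(R[1,2],R[0,2])),st["wrist_force"])
d=np.array([.6024,.2799])-st['eef_pos'][:2]; y=np.radians(30.8); print(d, d@[np.cos(y),np.sin(y)], d@[-np.sin(y),np.cos(y)])
E
```

```text
time: 28.6
eef_pos: [0.6008, 0.2781, 0.2981]
orientation: [-1.418, 0.799, -0.805]
wrist_force: [0.1, 0.1, -4.0]
opening: 0.127
[0.60071907 0.27800409 0.29824637] 31.023350318905752 [ 0.12995062 -1.33542646 -3.65205405]
[0.00168093 0.00189591] 0.0024146401472021017 0.0007678056796275451
```

View pics/w_w.png

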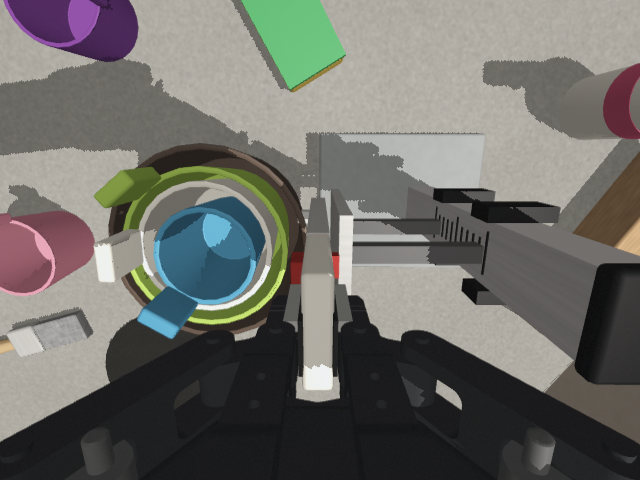

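View pics/w_sc.png

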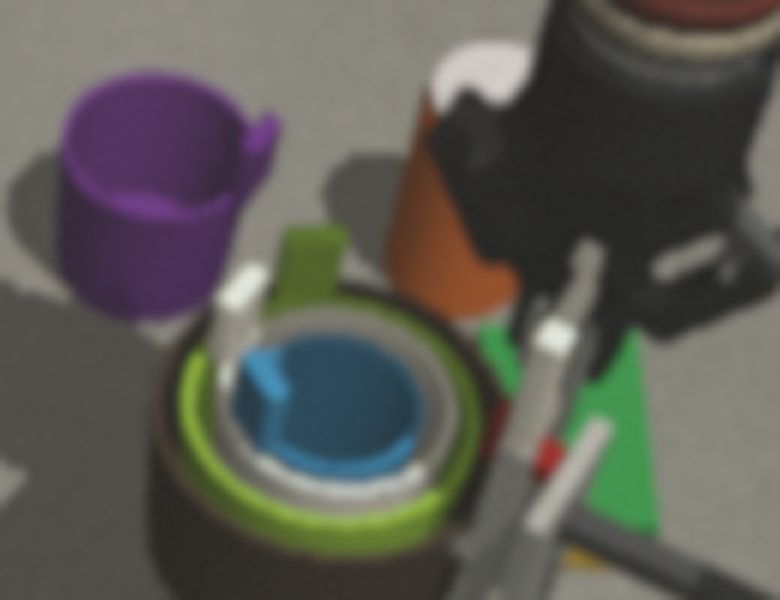

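```bash
python3 -m jog '[[0.002,0.001,0,0],[0.002,0.001,-0.004,0],[0.002,0.001,-0.008,0],[0.002,0.001,-0.012,0],[0.002,0.001,-0.016,0],[0.002,0.001,-0.02,0],[0.002,0.001,-0.025,0],[0.002,0.001,-0.03,0]]'
python3 - <<'E'
from h import *
w=Cam("wrist"); cv2.imwrite("pics/x_w.png",w.img)
s=Cam("scene"); s.crop(380,130,510,230,6,"pics/x_sc.png")
st=bot.read_state();R=cv2.Rodrigues(st['orientation'])[0];print(st['eef_pos'],np.degrees(np.arctan2(R[1,2],R[0,2])),st["wrist_force"])
d=np.array([.6024,.2799])-st['eef_pos'][:2]; y=np.radians(30.8); print(d, d@[np.cos(y),np.sin(y)], d@[-np.sin(y),np.cos(y)])
E
```

```text
time: 29.5
eef_pos: [0.6028, 0.279, 0.268]
orientation: [-1.417, 0.799, -0.805]
wrist_force: [-0.4, 0.6, -3.8]
opening: 0.131
[0.60257357 0.27882693 0.26745464] 31.025025791296887 [-0.85147831 -0.74487267 -3.24924656]
[-0.00017357  0.00107307] 0.000400371389241757 0.0010106008224915538
```

View pics/x_w.png

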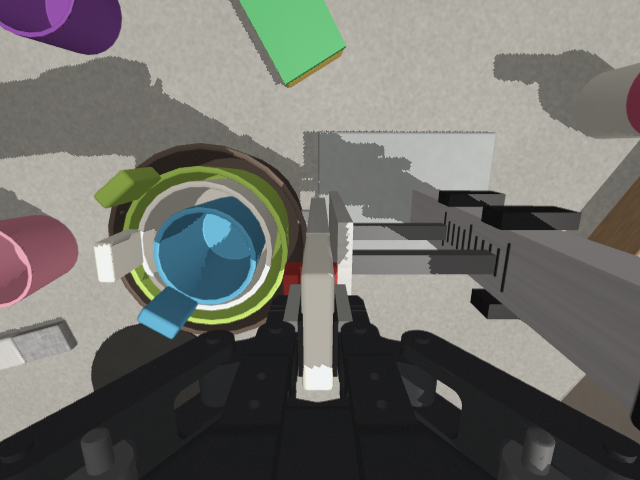

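View pics/x_sc.png

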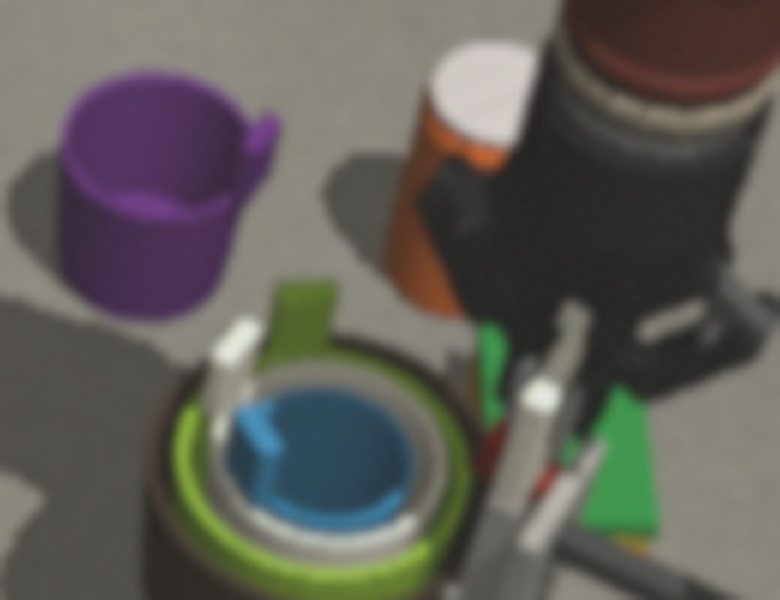

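```bash
python3 -m jog '[[0,0,-0.005,0],[0,0,-0.01,0],[0,0,-0.015,0],[0,0,-0.02,0],[0,0,-0.025,0],[0,0,-0.03,0],[0,0,-0.03,0],[0,0,-0.03,0]]'
python3 -m jog '[[0,0,-0.002,0],[0,0,-0.004,0],[0,0,-0.006,0],[0,0,-0.006,0],[0,0,-0.006,0],[0,0,-0.006,0]]'
python3 - <<'E'
from h import *
w=Cam("wrist"); cv2.imwrite("pics/y_w.png",w.img)
s=Cam("scene"); s.crop(380,130,510,230,6,"pics/y_sc.png")
st=bot.read_state();R=cv2.Rodrigues(st['orientation'])[0];print(st['eef_pos'],np.degrees(np.arctan2(R[1,2],R[0,2])),st["wrist_force"],st["wrist_torque"])
E
```

```text
time: 30.4
eef_pos: [0.6028, 0.2791, 0.2377]
orientation: [-1.418, 0.799, -0.805]
wrist_force: [0.9, 0.8, -1.5]
opening: 0.127
time: 31.0
eef_pos: [0.6028, 0.279, 0.2318]
orientation: [-1.418, 0.799, -0.805]
wrist_force: [0.5, 1.2, -0.3]
opening: 0.124
[0.60281013 0.27906383 0.23180199] 31.02520164645855 [ 0.34462973 -0.27104482  0.75951959] [ 0.19033854 -0.31664001  0.04219265]
```

View pics/y_w.png

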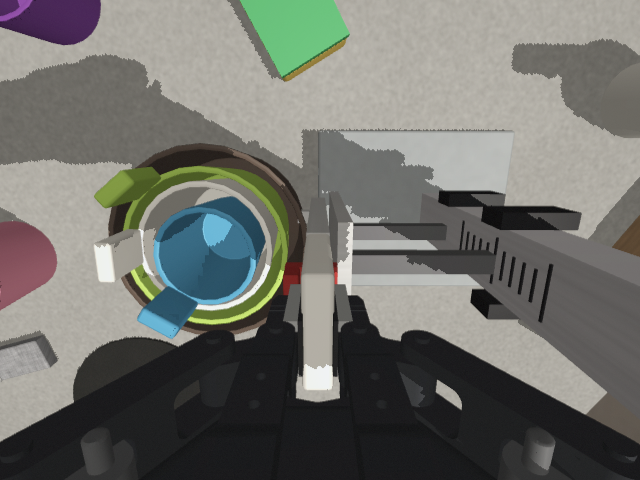

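View pics/y_sc.png

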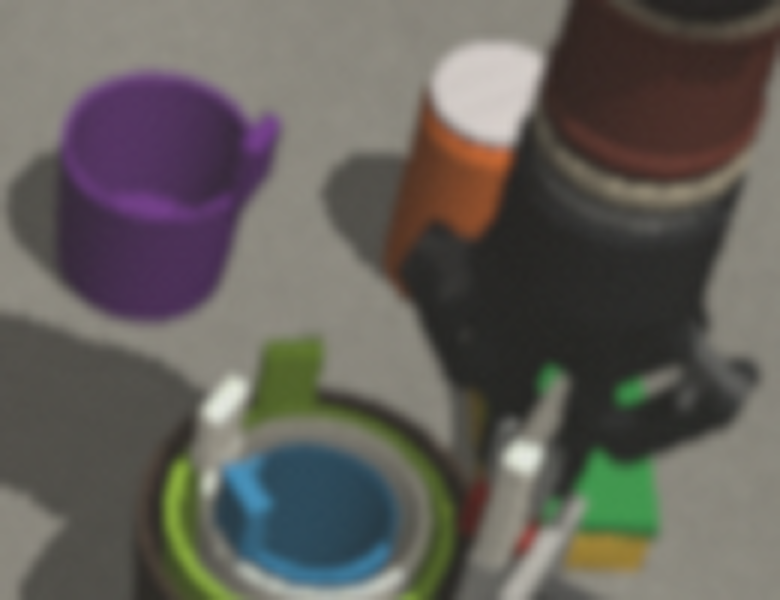

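```bash
python3 -m jog '[[0,0,0,0],[0,0,0,0],[0,0,0,0]]' 0.17; python3 -m jog '[[0,0,0,0],[0,0,0,0],[0,0,0,0]]' 0.22;python3 -m jog '[[0,0,0,0],[0,0,0,0],[0,0,0,0]]' 0.28;python3 -m jog '[[0,0,0,0],[0,0,0,0],[0,0,0,0],[0,0,0,0]]' 0.4
python3 - <<'E'
from h import *
w=Cam("wrist"); cv2.imwrite("pics/z_w.png",w.img)
s=Cam("scene"); s.crop(380,130,510,230,6,"pics/z_sc.png")
E
```

```text
time: 31.4
eef_pos: [0.6025, 0.2788, 0.2316]
orientation: [-1.419, 0.799, -0.804]
wrist_force: [0.9, -0.5, 0.4]
opening: 0.17
time: 31.7
eef_pos: [0.6025, 0.2788, 0.2316]
orientation: [-1.419, 0.799, -0.804]
wrist_force: [-0.2, -0.3, -0.1]
opening: 0.221
time: 32.0
eef_pos: [0.6024, 0.2788, 0.2316]
orientation: [-1.419, 0.799, -0.804]
wrist_force: [0.4, 0.4, -0.3]
opening: 0.281
time: 32.4
eef_pos: [0.6024, 0.2788, 0.2316]
orientation: [-1.419, 0.799, -0.804]
wrist_force: [0.5, -0.3, 0.6]
opening: 0.401
```

View pics/z_w.png

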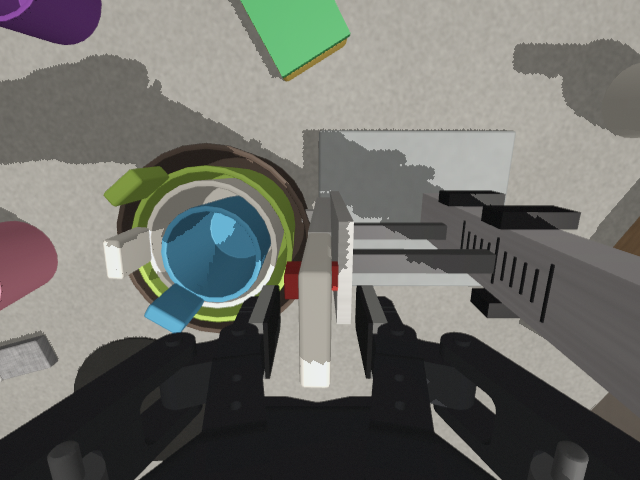

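View pics/z_sc.png

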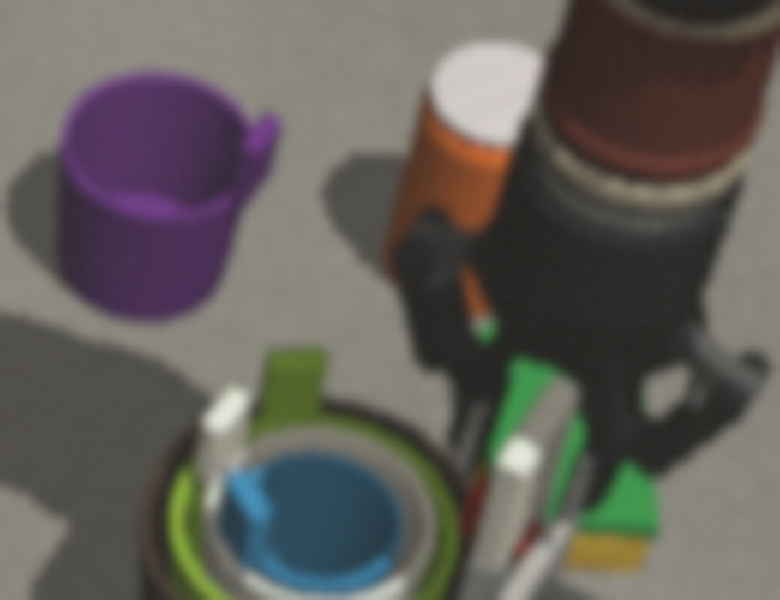

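```bash
for i in 1 2 3 4 5; do python3 -m jog '[[0,0,0,0],[0,0,0,0],[0,0,0,0],[0,0,0,0],[0,0,0,0],[0,0,0,0],[0,0,0,0],[0,0,0,0]]' | head -1; python3 - <<'E'
from h import *
t=Cam("wrist"); print(1); cv2.imwrite(f"pics/wait_{bot.read_state()['time']:.2f}.png",t.img)
E
done
python3 - <<'E'
import glob,cv2,numpy as np
f=sorted(glob.glob('pics/wait_*')); ims=[cv2.imread(x).astype(int) for x in f]
print(f,[np.abs(a-b).mean() for a,b in zip(ims,ims[1:])])
E
```

```text
time: 33.3
1
time: 34.15
1
time: 35.0
1
time: 35.85
1
time: 36.7
1
['pics/wait_33.35.png', 'pics/wait_34.20.png', 'pics/wait_35.05.png', 'pics/wait_35.90.png', 'pics/wait_36.75.png'] [np.float64(0.6622916666666666), np.float64(0.6595518663194444), np.float64(0.6525379774305555), np.float64(0.6545648871527778)]
```

```bash
python3 -m jog '[[0,0,0,0],[0,0,0,0],[0,0,0,0],[0,0,0,0],[0,0,0,0],[0,0,0,0],[0,0,0,0],[0,0,0,0]]' 0 90; python3 -m jog '[[0,0,0.006,0],[0,0,0.014,0],[0,0,0.022,0],[0,0,0.03,0],[0,0,0.038,0],[0,0,0.045,0],[0,0,0.05,0],[0,0,0.05,0]]'
python3 - <<'E'
from h import *
w=Cam("wrist"); cv2.imwrite("pics/A_w.png",w.img)
s=Cam("scene"); s.crop(380,130,510,230,6,"pics/A_sc.png")
print(bot.read_state()["wrist_force"],bot.read_state()["eef_pos"])
E
```

```text
time: 37.55
eef_pos: [0.6027, 0.2789, 0.2318]
orientation: [-1.418, 0.799, -0.805]
wrist_force: [0.7, 0.5, 0.4]
opening: 0.125
time: 38.35
eef_pos: [0.6027, 0.2789, 0.2822]
orientation: [-1.418, 0.799, -0.805]
wrist_force: [0.4, -0.4, -5.0]
opening: 0.119
[ 1.0253362   0.4116292  -5.68765579] [0.60237212 0.27869279 0.28122025]
```

View pics/A_w.png

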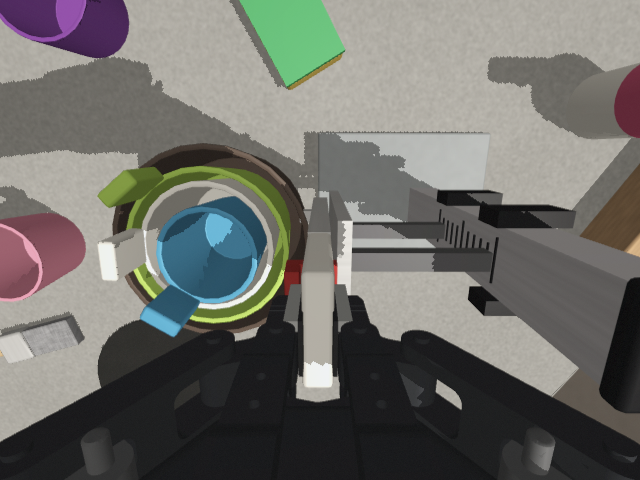

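```bash
python3 -m jog '[[0,0,0.007,0],[0,0,0.014,0],[0,0,0.019,0],[0,0,0.019,0],[0,0,0.019,0]]'; python3 -m jog '[[-0.004,-0.0025,0.001,0],[-0.012,-0.007,0.001,0],[-0.02,-0.012,0.001,0],[-0.029,-0.0175,0.001,0],[-0.038,-0.023,0.001,0],[-0.048,-0.029,0.001,0],[-0.056,-0.033,0.001,0],[-0.056,-0.033,0.001,0]]'
python3 - <<'E'
from h import *
w=Cam("wrist"); cv2.imwrite("pics/B_w.png",w.img)
s=Cam("scene"); s.crop(300,120,560,320,3,"pics/B_sc.png")
st=bot.read_state();R=cv2.Rodrigues(st['orientation'])[0];print(st['eef_pos'],np.degrees(np.arctan2(R[1,2],R[0,2])),st["wrist_force"])
E
```

```text
time: 38.95
eef_pos: [0.6024, 0.2788, 0.3004]
orientation: [-1.419, 0.799, -0.804]
wrist_force: [0.5, -0.3, -4.7]
opening: 0.125
time: 39.75
eef_pos: [0.5452, 0.2451, 0.3017]
orientation: [-1.42, 0.8, -0.804]
wrist_force: [0.2, 0.2, -4.8]
opening: 0.123
[0.54663523 0.24587365 0.30167047] 31.02541899410499 [-0.09606761  0.13390921 -4.50468109]
```

View pics/B_w.png

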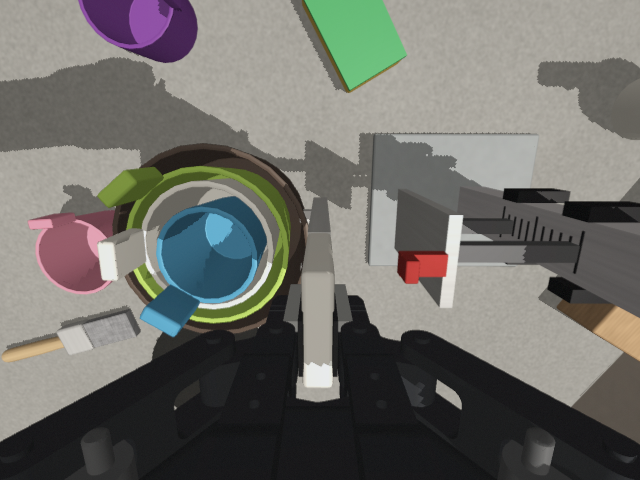

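View pics/B_sc.png

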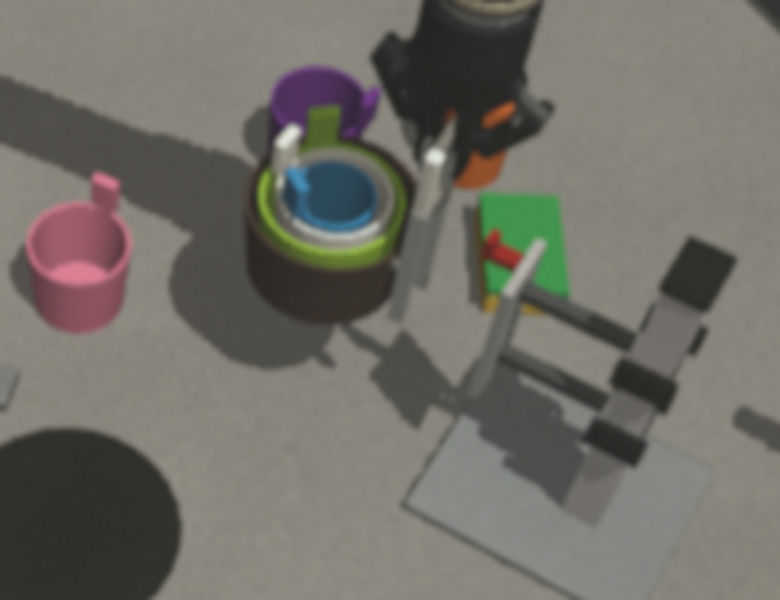

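```bash
python3 -m jog '[[0.004,-0.015,0,-1],[0.009,-0.04,0,-2],[0.014,-0.065,0,-3],[0.02,-0.09,0,-4],[0.026,-0.115,0,-5],[0.032,-0.14,0,-6],[0.039,-0.165,0,-7],[0.045,-0.19,0,-9]]'; python3 -m jog '[[0.005,-0.02,0,0],[0.01,-0.04,0,0],[0.015,-0.06,0,0],[0.019,-0.075,0,0],[0.019,-0.075,0,0],[0.019,-0.075,0,0],[0.019,-0.075,0,0]]'
python3 - <<'E'
from h import *
w=Cam("wrist"); cv2.imwrite("pics/C_w.png",w.img)
s=Cam("scene"); s.crop(200,130,460,330,3,"pics/C_sc.png")
st=bot.read_state();R=cv2.Rodrigues(st['orientation'])[0];print(st['eef_pos'],np.degrees(np.arctan2(R[1,2],R[0,2])),st["wrist_force"])
print(st['eef_pos'][:2]-.075*R[:2,2])
E
```

```text
time: 40.65
eef_pos: [0.5925, 0.0532, 0.3015]
orientation: [-1.367, 0.92, -0.928]
wrist_force: [0.2, 0.7, -4.5]
opening: 0.128
time: 41.35
eef_pos: [0.6112, -0.0196, 0.3016]
orientation: [-1.366, 0.919, -0.925]
wrist_force: [0.2, 0.8, -4.5]
opening: 0.124
[ 0.61129302 -0.01992545  0.30170398] 21.994358302206688 [-0.17694171  0.79421325 -5.28032703]
[ 0.54175164 -0.04801403]
```

View pics/C_sc.png

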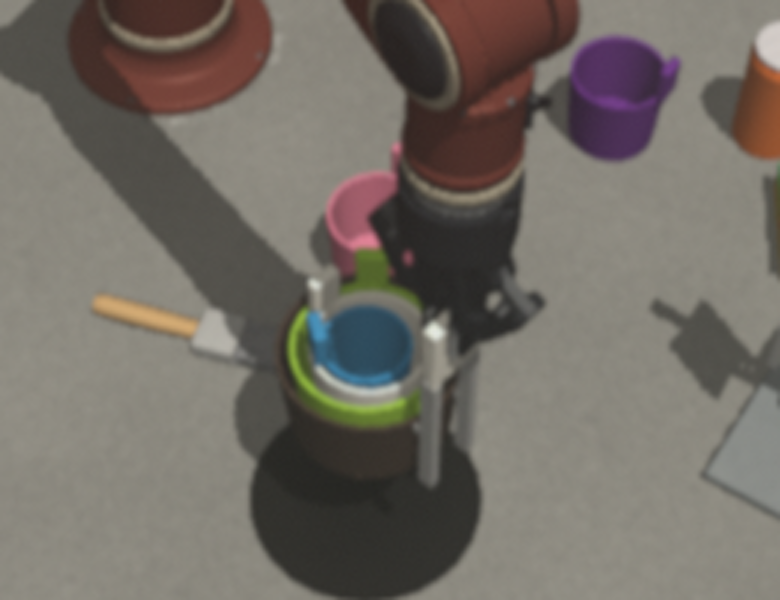

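```bash
python3 - <<'E'
from h import *
s=Cam("scene");print(s.plane((366/3+200,499/3+130),.004))
E
python3 -m jog '[[0,-0.003,-0.02,0],[0,-0.003,-0.045,0],[0,-0.003,-0.07,0],[0,-0.003,-0.095,0],[0,-0.003,-0.115,0],[0,-0.003,-0.126,0],[0,-0.003,-0.129,0],[0,-0.003,-0.129,0]]'; python3 -m jog '[[0,0,-0.002,0],[0,0,-0.004,0],[0,0,-0.006,0],[0,0,-0.006,0]]'
```

```text
[[ 0.54588386 -0.05036298  0.004     ]]
time: 42.3
eef_pos: [0.6117, -0.0229, 0.1731]
orientation: [-1.366, 0.918, -0.926]
wrist_force: [0.1, -0.5, -3.3]
opening: 0.125
time: 42.7
eef_pos: [0.6138, -0.0223, 0.1695]
orientation: [-1.363, 0.914, -0.929]
wrist_force: [2.3, 1.1, 5.5]
opening: 0.127
```

```bash
python3 -m jog '[[0,0,0,0],[0,0,0,0],[0,0,0,0]]' 0.16; python3 -m jog '[[0,0,0,0],[0,0,0,0],[0,0,0,0]]' 0.24;python3 -m jog '[[0,0,0,0],[0,0,0,0],[0,0,0,0],[0,0,0,0]]' 0.5
python3 - <<'E'
from h import *
w=Cam("wrist"); cv2.imwrite("pics/D_w.png",w.img)
E
```

```text
time: 43.0
eef_pos: [0.6147, -0.022, 0.1701]
orientation: [-1.361, 0.912, -0.93]
wrist_force: [2.6, 1.1, 2.3]
opening: 0.158
time: 43.3
eef_pos: [0.6138, -0.0224, 0.1695]
orientation: [-1.363, 0.914, -0.929]
wrist_force: [0.8, -0.2, -0.0]
opening: 0.241
time: 43.7
eef_pos: [0.6138, -0.0224, 0.1695]
orientation: [-1.363, 0.914, -0.929]
wrist_force: [-0.3, -0.3, -0.5]
opening: 0.5
```

View pics/D_w.png

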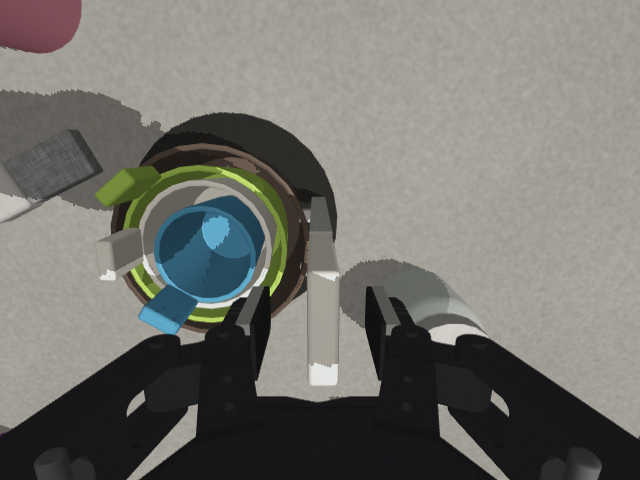

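Clear of the plate; retreat straight up, then aside, and check.

```bash
python3 -m jog '[[0,0,0.03,0],[0,0,0.07,0],[0,0,0.11,0],[0,0,0.15,0],[-0.02,-0.04,0.18,0],[-0.04,-0.08,0.18,0],[-0.06,-0.12,0.18,0],[-0.08,-0.16,0.18,0]]'; python3 -m jog '[[-0.02,-0.03,0,0],[-0.04,-0.06,0,0],[-0.05,-0.1,0,0],[-0.05,-0.1,0,0],[-0.05,-0.1,0,0]]'
python3 - <<'E'
from h import *
s=Cam("scene"); s.crop(200,130,460,330,3,"pics/E_sc.png");t=Cam("top"); t.crop(270,130,470,280,4,"pics/E_tc.png");cv2.imwrite("pics/E_s.png",s.img);cv2.imwrite("pics/E_t.png",t.img)
E
```

```text
time: 44.55
eef_pos: [0.5329, -0.1839, 0.35]
orientation: [-1.363, 0.913, -0.93]
wrist_force: [0.6, -1.0, 0.5]
opening: 0.497
time: 45.05
eef_pos: [0.4823, -0.2849, 0.3498]
orientation: [-1.362, 0.915, -0.931]
wrist_force: [0.8, 0.8, 0.0]
opening: 0.497
```

View pics/E_sc.png

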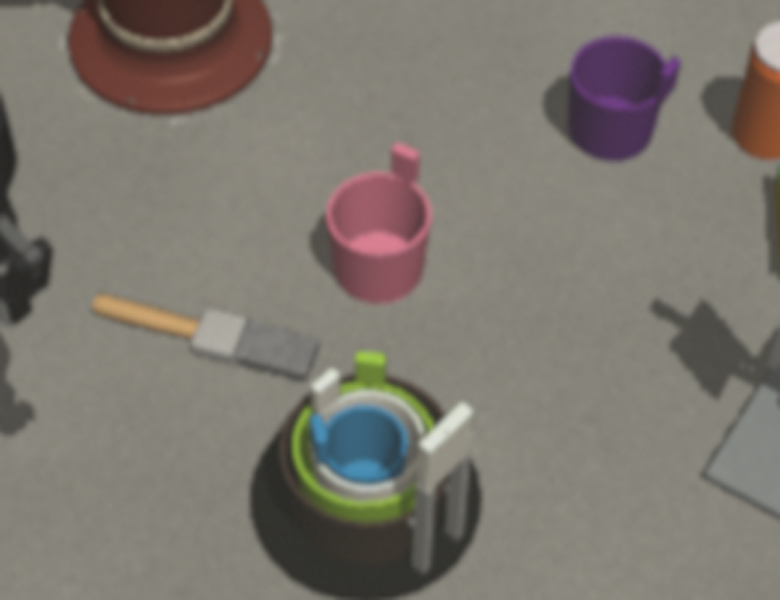

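View pics/E_tc.png

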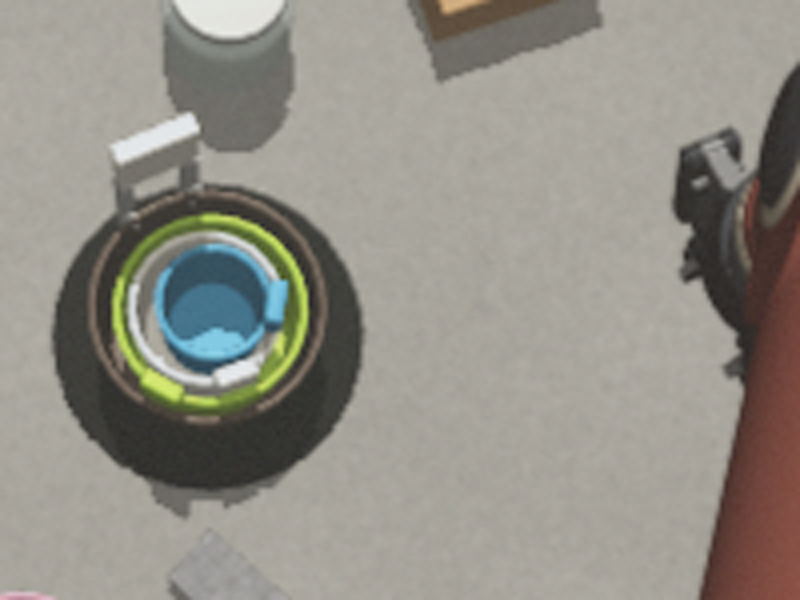

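View pics/E_s.png

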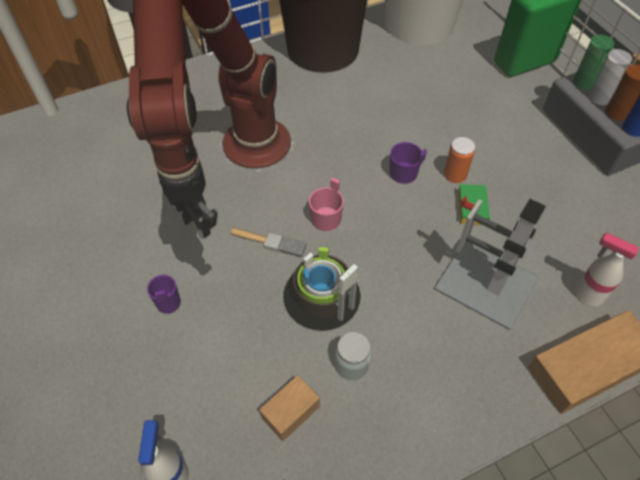

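```bash
python3 - <<'E'
from h import *
t=Cam("top");s=Cam("scene")
f=lambda u,v:(u/4+270,v/4+130)
print(t.plane(f(207.5,306),.084),t.plane(f(208,336),.004), "orig",t.plane(f(210,320),.084))
a=t.plane([f(155,133)],.199);print("plate",a)
print("plate tri",tri(t,f(155,133),s,(446/3+200,420/3+130)))
print("orig plate tri",tri(t,f(158,152),s,(442/3+200,413/3+130)))
E
```

```text
[[ 0.54421203 -0.05103411  0.084     ]] [[ 0.54123979 -0.05242071  0.004     ]] orig [[ 0.53599166 -0.05229218  0.084     ]]
plate [[ 0.61638835 -0.02291702  0.199     ]]
plate tri [ 0.61434417 -0.0219134   0.20822752]
orig plate tri [ 0.60550187 -0.02199812  0.20442023]
```

```bash
python3 -m jog '[[0,0,0,0],[0,0,0,0],[0,0,0,0],[0,0,0,0],[0,0,0,0]]'; python3 -c "
from bench import bot
print(bot.hand_in())"
```

```text
time: 45.75
eef_pos: [0.4837, -0.2821, 0.3502]
orientation: [-1.363, 0.91, -0.927]
wrist_force: [0.8, -1.1, 0.0]
opening: 0.499
the job is handed in; nothing more can be done
None
```

The job is done and handed in at about 46 s; `hand_in()` reports no verdict, so these are my own checks.

- **Nesting:** I put the lime tub in the pail, then the white tub in the lime, then the sky-blue tub in the white. Each met the floor of the one below within a millimetre or so of the expected height. I saw no orange tub in any view and treated it as absent.
- **Weighing:** I hung the pail on the red hook, where the dip worked out to about 46 mm. The gripper was open, with clear gaps to the plate. The pail hung still for over 3 s, with only camera noise between pictures.
- **Return:** I lifted the pail off and stood it back on the mat. The last top view puts it about 3 mm from the mat's centre. The last views show it upright with the three tubs nested, the hook empty, and the other objects apparently where they started.

**Disagreement:** on setting the pail down, contact came about 5 mm higher than expected. I took this as a slight tilt in the grip, and it settled flat on release. The two-camera fit put the plate top 5–10 mm too high both before and after the move. I put that down to calibration, because the pail's rim and plate had shifted together with no sign of tilt.

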